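Turn the bench carousel and load the battery pack in its charger

ROBOT

A 7-joint arm with a two-finger parallel gripper is mounted at the origin on the work surface. World frame = base frame: x ahead of the robot, y to its left, z up, the work surface at z = 0. Lengths are in m, angles in degrees, forces in N, time in s.
With the tool pointing down it reaches from about 0.425 to 0.925 m from the base axis. Payload 6.8 kg.
Tool frame: the origin (TCP) lies midway between the tips of the shut fingers; the grasp point (between the pads) lies ctrl.pinch_z behind it (ctrl.pinch_z is the distance from the TCP to the grasp point, in m); z points along the fingers, y is the direction in which the jaws open and shut (so a half turn about z gives the same grasp; the last joint's range is limited). The gripper opens to 85 mm and grips with 20 to 120 N. Pads are 22 mm wide; open, the fingers measure 114 mm over their backs; the gripper's body (76 mm by 85 mm) begins 54 mm behind the grasp point. The pads swing forward as they close: fully open they stand 13 mm farther back than shut.
Start: joints at [-6.194, 27.33, 1.283, 89.118, -0.659, 63.558, -4.761], TCP at [0.675, 0, 0.231] pointing down, gripper open.
Joint ranges: [-169.35, 169.35], [-19.33, 120.38], [-80.79, 83.38], [13.8, 139.57], [-78.32, 258.32], [9.67, 109.79], [-169.56, 169.56]. Speed limits (degrees/s): [136.94, 136.94, 180, 180, 180, 180, 180].

INTERFACE

Orientations are given as [roll, pitch, yaw] about the fixed x, y, z axes, in that order (R = Rz(yaw) Ry(pitch) Rx(roll)).
In Python, from bench import ctrl, cams gives the robot as it stands.
- The arm moves only by the tool step_arm, never from a script. Its argument "plan" is text: rows parted by semicolons, each of 7 numbers parted by spaces: the shift along the tool's x, y, z in mm, then the turn, a rotation vector about the tool's x, y, z in units of 8 degrees (1.0 is 8 degrees), then the opening, from 0 (shut) to 1 (fully open). In form: dx dy dz ax ay az grip; .... A call has 1 to 12 rows; each row is the pose to reach, as a shift and turn from the pose commanded when the call began, along the tool's axes at that moment; what a row does not reach only later rows make up. A row lasts 1/8 s, in which the tool goes at most 62.5 mm and 10.7 degrees, less where a joint would pass 70% of its speed; a pose out of reach is approached as far as the arm can. A call with a gripper value outside its range is refused whole. The fingers move at their own pace and stop on an object; the grip force is fixed at half the most. Time passes only in rows, so rows that repeat a pose let the fingers close. It gives the time, the measured TCP pose, the force and the opening at its end, in the units of the state.
- ctrl.read_state(): the state, without advancing time (a new reading comes with each control period).
- cams.get_image(name): name is "scene" or "side" or "wrist"; returns a dict with "pixels" (400x640x3 uint8, blue, green, red), "vfov" (degrees; the focal length in pixels is half the picture's height over the tangent of half this angle, whatever the lens; pixels are square), "cx", "cy" (the principal point, pixels), "cam_to_world" (4x4, takes a point from camera to world coordinates). Camera axes: x right, y down, z forward; pixel columns grow to the right and rows downward; lengths in m; the calibration is good to about 2 mm. The wrist camera is an equidistant fisheye: a pixel r from the principal point sees the ray r / f radians off the axis. A picture is of the moment at which its call begins. There is no depth.
- ctrl.finish_job(): hands the job in, once; it reports no verdict.
The state is a dict: "t": time; "q": joint angles; "dq": joint speeds; "tau": joint torques, N m; "ee_pos": TCP position; "tool_rot": TCP orientation; "wrist_force": force on the tool from outside, world axes, zero at the start; "torque": the same for the moment, N m; "grip_width": finger opening in m.
Only numpy, scipy, OpenCV 4.12 (cv2) and the standard library are available. Lean on these libraries where they do the work, as an engineer would, in place of code of your own. Each camera call takes 0.05 s, during which the arm holds its last target.

TASK

Turn the parts carousel by its rim posts until the flat-topped battery pack (not the one with the round cap) stands at the front, in line with the index tongue. Lift it out, stand it upright on the cardboard pad and let go of it there; then take it the other way, by its two broad faces, and set it upright, fully down, in the charger's bay. Do not drop the pack or tip it over, leave the capped pack in its slot, and do not disturb the jar and the screwdriver.

Things in the scene. Friction and masses are not known exactly. Their poses are not given: they have to be found in the camera images.
- front (a point): Fixed point at the carousel's front: where a pack's centre is when its slot is exactly in front, in line with the steel index tongue (22 mm wide, its upright tab 34 mm high, 179 to 195 mm from the carousel's vertical axis). 95 mm from that axis. Its x points from the front to the axis, z up.
- guard (a point): Middle of the front bar of the fixed wire guard, 168 mm above the table, bars up to 8 mm thick. From this bar, which lies 30 mm behind the carousel's axis (x axis: from front to rear), the guard roofs the carousel's rear to 190 mm behind the axis, 190 mm to either side at the bar: packs and posts under it cannot be reached. The front is open.
- hub (a point): On the vertical axis of the revolving white disc (radius 172 mm), at its upper face, 35 mm above the table; turns with it. Pack slots on its +x and -x, pack centres 95 mm from the axis; trays with reels, 38 to 42 mm high, on +y and -y. Low dividers 22 mm high at 45 degrees. The disc turns either way (a full turn and more) against light friction (1 to 2 N at a post) and stays put.
- post (a point): Top centre of one of four like upright steel posts for turning the disc, 16 mm in diameter, 80 mm high from the disc to 115 mm above the table; 155 mm from the axis at 45 degrees from the hub's x axis (this one), 135, 225 and 315. Push them or hold them.
- pack: The flat-topped battery pack to be loaded, an upright grey block with dark bands: 36 mm (x) x 60 mm (y) x 85 mm high, origin at its centre, 0.2 to 0.4 kg. In either slot, its y across the radius. Walls 70 mm high, 3 mm off its broad (60 mm) faces, keep fingers out there; its narrow ends are free above 6 mm lips: take these from above.
- capped: The other battery pack, the same block with a round cap 28 mm in diameter and 12 mm high on its top, in the opposite slot. Origin at the centre of the block. Stays in its slot.
- pad_top (a point): Centre of the upper face of the fixed cardboard pad, 130 x 130 mm, 6 mm thick.
- seat (a point): Where the loaded pack's centre belongs in the fixed charger, 62.5 mm above the table. Base 100 (x) x 120 (y) x 20 mm high, its top is the bay floor. Cheeks 6 mm thick, 50 mm long, 85 mm over the floor (level with the pack's top) stand 68 mm apart along y: no room for fingers at the pack's ends. Lips 8 mm high, 44 mm apart along x. Pack's x along this x, either way.
- jar: Bystander: amber jar, 56 mm in diameter, 70 mm high, standing beyond the pad. Origin at the centre of its underside.
- driver: Bystander: black-handled screwdriver, 170 mm long, lying beyond the charger along about y. Origin under its middle.
Things that resemble listed ones, but are neither listed nor needed, are in the scene too. Leave any yellow look-alike of the capped alone.

How it is judged:
By the outcome, as a careful person would: the job done as asked, in the order asked, and still so for the second after the job is handed in, with the robot touching nothing.
It also fails if it takes over 72 s, if anything falls off the work surface, if the arm or the gripper's body presses on something with over 40 N, if the wrist force passes 120 N, or if a joint passes its speed limit or range.

## Working session

There is one attempt and no reset: what is moved stays moved. The work goes in short steps, Python scripts to look and compute and a tool call to move; the robot and the scene stay as the last step left them, time stands still between calls to the robot, and variables do not carry over. Pictures are saved under pics/ and viewed, and the job is handed in when it is done.

Besides the shell and the picture viewer there is one more tool, called after ">>>" by a JSON object that holds its "fn" and its "kwargs". step_arm: Moves the arm, as the interface text tells. Its arguments: {"type":"object","properties":{"plan":{"type":"string"}},"required":["plan"]}

```bash
mkdir -p pics; ls; python3 - <<'E'
from bench import ctrl,cams
import cv2,numpy as np
print(ctrl.pinch_z); s=ctrl.read_state(); print(s)
for n in ("scene","side","wrist"):
    d=cams.get_image(n); cv2.imwrite(f"pics/{n}0.png",d["pixels"]); print(n,d["vfov"],d["cx"],d["cy"]); print(np.round(d["cam_to_world"],4).tolist())
E
```

```text
pics
0.0187
{'t': 0.0, 'q': array([-6.19617702, 27.37440707,  1.28002761, 89.17836519, -0.66057557,
       63.55868406, -4.76068858]), 'dq': array([-0.05371189,  0.0917911 ,  0.25193057,  0.06939645, -0.03223701,
       -0.01384575,  0.03397253]), 'tau': array([-5.45967814e-04, -5.96443820e+01,  1.60769675e+00, -2.81194621e+01,
        1.24063640e-02,  9.39900521e-03,  2.20753498e-05]), 'ee_pos': array([6.74402675e-01, 2.20718445e-05, 2.30341586e-01]), 'tool_rot': array([-1.79896051e+02,  6.23547967e-03,  9.00035388e+01]), 'wrist_force': array([-0.38465998, -0.22255437,  0.37952495]), 'torque': array([-0.00489841,  0.00759296, -0.01134463]), 'grip_width': 0.08584715402608159}
scene 55.73136481350465 321.76837248589226 200.85313059067545
[[-0.2655, 0.711, -0.6512, 1.2493], [0.964, 0.1834, -0.1927, 0.1771], [-0.0175, -0.6789, -0.734, 0.9134], [0.0, 0.0, 0.0, 1.0]]
side 51.923692743538155 315.17416710083705 198.75864986841037
[[0.9973, -0.0518, 0.0529, 0.4966], [-0.0736, -0.6164, 0.784, -0.9111], [-0.008, -0.7857, -0.6185, 0.8172], [0.0, 0.0, 0.0, 1.0]]
wrist 65.70646984690485 315.3270611859325 204.1604272329314
[[1.0, 0.0005, -0.0012, 0.6758], [0.0001, -0.9569, -0.2903, 0.0734], [-0.0013, 0.2903, -0.9569, 0.3734], [0.0, 0.0, 0.0, 1.0]]
```

View pics/scene0.png

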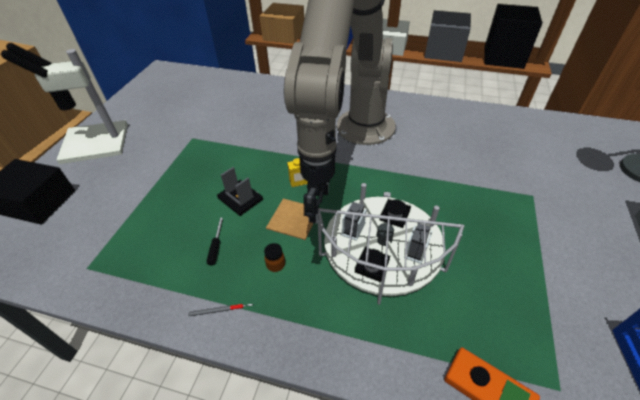

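View pics/side0.png

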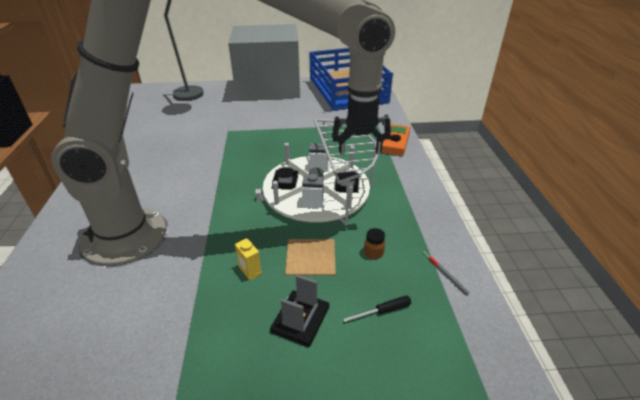

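View pics/wrist0.png

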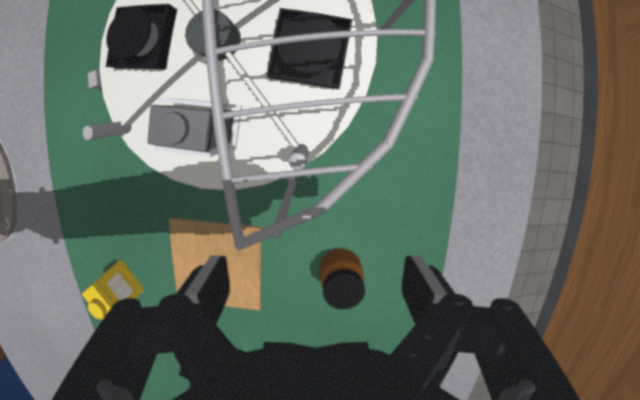

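```bash
cat > h.py <<'E'
import cv2,numpy as np
from bench import ctrl,cams
def get(n,save=None):
    d=cams.get_image(n); d["n"]=n
    if save: cv2.imwrite(f"pics/{save}.png",d["pixels"])
    return d
def rays(d,uv):
    uv=np.atleast_2d(np.array(uv,float)); f=200/np.tan(np.radians(d["vfov"])/2)
    x=(uv[:,0]-d["cx"])/f; y=(uv[:,1]-d["cy"])/f
    if d["n"]=="wrist":
        r=np.hypot(x,y)+1e-12; v=np.c_[np.sin(r)*x/r,np.sin(r)*y/r,np.cos(r)]
    else: v=np.c_[x,y,np.ones_like(x)]
    T=np.array(d["cam_to_world"]); return T[:3,3], v@T[:3,:3].T
def onz(d,uv,z):
    o,v=rays(d,uv); return o+v*((z-o[2])/v[:,2])[:,None]
def tri(d1,p1,d2,p2):
    o1,v1=rays(d1,p1);o2,v2=rays(d2,p2);v1=v1[0]/np.linalg.norm(v1[0]);v2=v2[0]/np.linalg.norm(v2[0])
    A=np.c_[v1,-v2];s=np.linalg.lstsq(A,o2-o1,rcond=None)[0]
    a=o1+s[0]*v1;b=o2+s[1]*v2; return (a+b)/2,np.linalg.norm(a-b)
def proj(d,P):
    P=np.atleast_2d(np.array(P,float));T=np.array(d["cam_to_world"]);c=(P-T[:3,3])@T[:3,:3];f=200/np.tan(np.radians(d["vfov"])/2)
    if d["n"]=="wrist":
        h=np.hypot(c[:,0],c[:,1]);r=np.arctan2(h,c[:,2]);return np.c_[d["cx"]+f*r*c[:,0]/h,d["cy"]+f*r*c[:,1]/h]
    return np.c_[d["cx"]+f*c[:,0]/c[:,2],d["cy"]+f*c[:,1]/c[:,2]]
def crop(d,x0,y0,w,h,k,name):
    c=cv2.resize(d["pixels"][y0:y0+h,x0:x0+w],None,fx=k,fy=k,interpolation=cv2.INTER_CUBIC);cv2.imwrite(f"pics/{name}.png",c)
E
python3 - <<'E'
from h import *
a=get("scene");b=get("side");c=get("wrist")
crop(a,305,175,170,130,4.6,"sc_car");crop(b,240,110,160,120,5,"sd_car")
crop(a,200,150,130,125,5,"sc_ch");crop(b,225,225,200,130,4,"sd_ch")
E
```

```text
(no output)
```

View pics/sc_car.png

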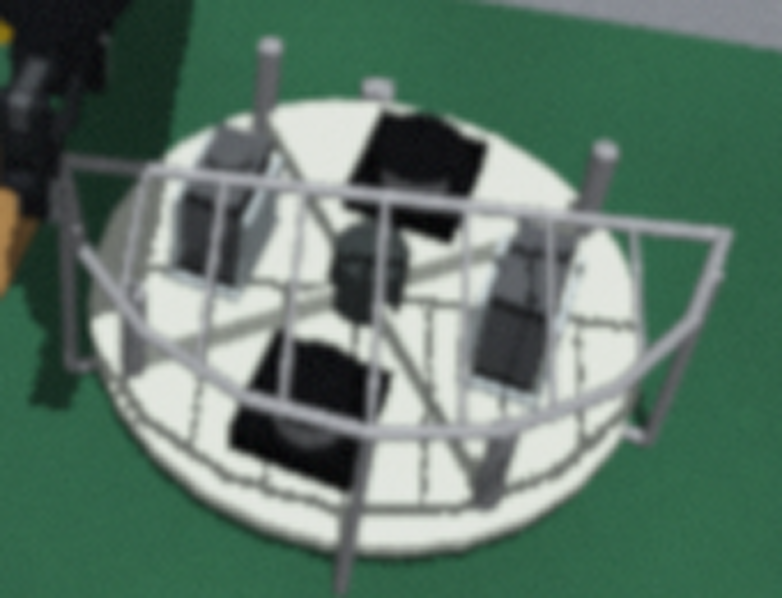

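View pics/sd_car.png

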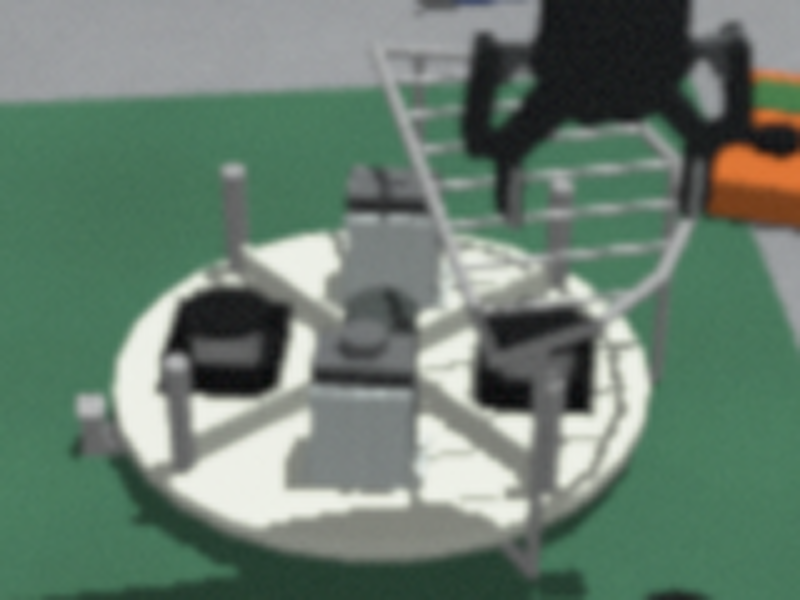

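View pics/sc_ch.png

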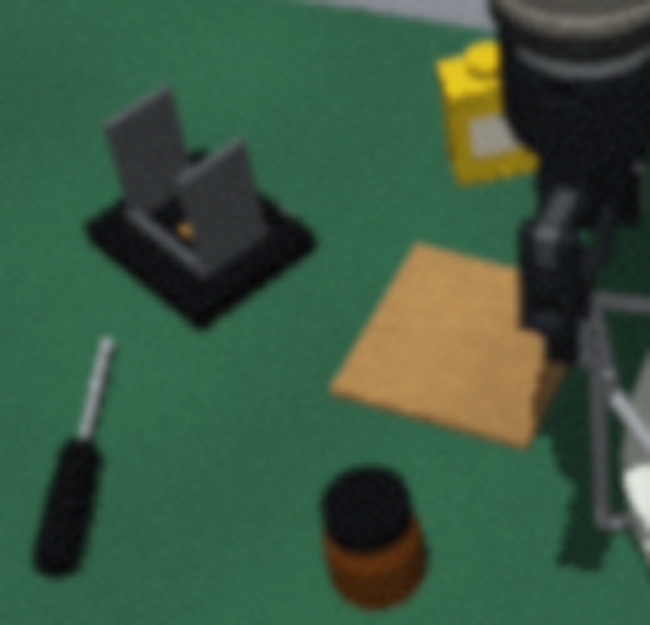

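View pics/sd_ch.png

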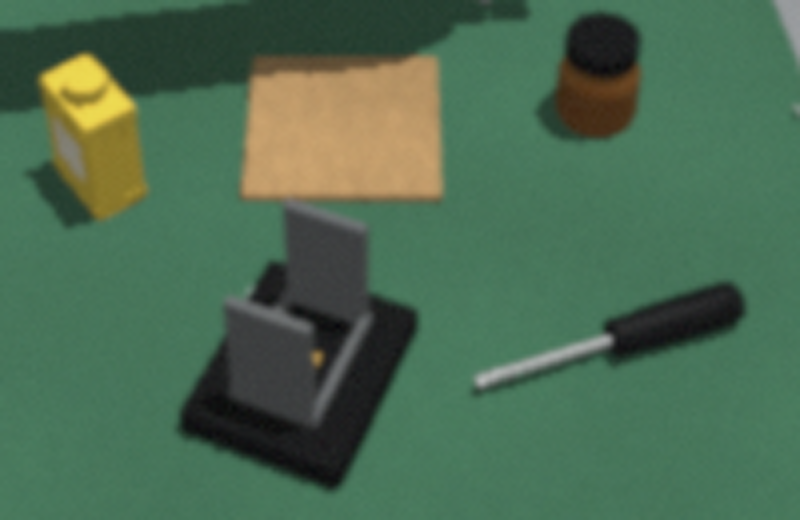

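```bash
python3 - <<'E'
from h import *
a=get("scene");b=get("side");c=get("wrist")
S=lambda x,y:(x/5+240,y/5+110); C=lambda x,y:(x/4.6+305,y/4.6+175)
print("side posts",onz(b,[S(233,170),S(177,362),S(548,372),S(562,183)],.115).round(4).tolist())
print("scene posts",onz(a,[C(270,44),C(604,149),],.115).round(4).tolist())
# white disc ellipse edges
print("scene tab", onz(a,[C(378,87)],.034).round(4).tolist(),"side tab",onz(b,[S(90,403)],.034).round(4).tolist())
print("wrist tab",onz(c,[(93,80)],.034).round(4).tolist())
print("flat pack top center side",onz(b,[S(392,187)],.125).round(4).tolist()) 
# guard bar ends side
print("guard bar",onz(b,[S(380,50),S(495,345)],.168).round(4).tolist(),onz(a,[C(67,160),C(730,233)],.168).round(4).tolist())
D=lambda x,y:(x/4+225,y/4+225); E=lambda x,y:(x/5+200,y/5+150)
print("pad side",onz(b,[D(250,58),D(438,57),D(441,193),D(243,193)],.006).round(4).tolist())
print("pad scene",onz(a,[E(418,243),E(331,388),E(528,440)],.006).round(4).tolist())
print("cheek tops side",onz(b,[D(287,203),D(367,230),D(228,300),D(312,330)],.105).round(4).tolist())
print("cheek tops scene",onz(a,[E(107,125),E(170,88),E(182,180),E(243,142)],.105).round(4).tolist())
print("base side",onz(b,[D(275,263),D(417,312),D(338,478),D(182,420)],.02).round(4).tolist())
print("base scene",onz(a,[E(88,230),E(203,318),E(315,240)],.02).round(4).tolist())
print("jar",onz(b,[D(597,120)],0).round(3),"driver",onz(b,[D(478,382),D(735,300)],0.01).round(3).tolist())
print("yellow",onz(b,[D(105,215),D(147,190)],0).round(3).tolist())
E
```

```text
side posts [[0.4835, 0.281, 0.115], [0.4468, 0.0655, 0.115], [0.6607, 0.0375, 0.115], [0.6991, 0.2454, 0.115]]
scene posts [[0.4458, 0.0712, 0.115], [0.4847, 0.2859, 0.115]]
scene tab [[0.3875, 0.1414, 0.034]] side tab [[0.3861, 0.1384, 0.034]]
wrist tab [[0.388, 0.1384, 0.034]]
flat pack top center side [[0.586, 0.2335, 0.125]]
guard bar [[0.5865, 0.3404, 0.168], [0.6231, -0.0071, 0.168]] [[0.6203, -0.0157, 0.168], [0.5807, 0.3489, 0.168]]
pad side [[0.4739, -0.0628, 0.006], [0.6069, -0.0727, 0.006], [0.5948, -0.1988, 0.006], [0.4668, -0.1884, 0.006]]
pad scene [[0.466, -0.1856, 0.006], [0.5951, -0.197, 0.006], [0.6027, -0.0678, 0.006]]
cheek tops side [[0.4951, -0.2861, 0.105], [0.5388, -0.3093, 0.105], [0.4611, -0.3512, 0.105], [0.5049, -0.3742, 0.105]]
cheek tops scene [[0.5044, -0.3686, 0.105], [0.4628, -0.3445, 0.105], [0.5377, -0.3027, 0.105], [0.4975, -0.2797, 0.105]]
base side [[0.4858, -0.2588, 0.02], [0.5686, -0.3021, 0.02], [0.515, -0.4079, 0.02], [0.4304, -0.3651, 0.02]]
base scene [[0.5212, -0.3939, 0.02], [0.5728, -0.2895, 0.02], [0.4923, -0.2459, 0.02]]
jar [[ 0.709 -0.137  0.   ]] driver [[0.6, -0.346, 0.01], [0.762, -0.301, 0.01]]
yellow [[0.377, -0.195, 0.0], [0.404, -0.175, 0.0]]
```

Candidates for the pack: near block (side ≈312,178), far block (side ≈318,148) and yellow block (side ≈248,258). The near one shows a round cap in the crop and the yellow one is a look-alike, so the far one with the flat top is the target. It sits at about 80° around the axis and the tongue at about 186°. That means holding the post at 125° and turning about +106° through the open front.

>>> {"fn": "step_arm", "kwargs": {"plan": "95 -63 0 0 0 -1.1 1;190 -127 0 0 0 -2.2 1;284 -190 0 0 0 -3.3 1;284 -190 0 0 0 -4.4 1;284 -190 0 0 0 -4.4 1;284 -190 0 0 0 -4.4 1;284 -190 0 0 0 -4.4 1;284 -190 0 0 0 -4.4 1"}}

```text
t: 1.45
ee_pos: [0.4857, 0.283, 0.2314]
tool_rot: [180.0, 0.0, 125.1]
wrist_force: [0.3, -0.5, -0.5]
grip_width: 0.0854
```

```bash
cat >> h.py <<'E'
from scipy.spatial.transform import Rotation as Ro
def st():
    s=ctrl.read_state(); R=Ro.from_euler('xyz',s["tool_rot"],degrees=True)
    return s,np.array(s["ee_pos"]),R
def plan(targets):
    """targets: (x,y,z,yaw) world -> rows in tool frame from measured pose"""
    s,p,R=st(); M=R.as_matrix()
    for x,y,z,yaw in targets:
        d=M.T@(np.array([x,y,z])-p)*1000; r=(R.inv()*Ro.from_euler('xyz',[180,0,yaw],degrees=True)).as_rotvec(degrees=True)/8
        print(np.round(d,1).tolist(),np.round(r,2).tolist())
def show():
    s,p,R=st(); print("t",round(s["t"],2),"p",p.round(4),"rot",np.round(s["tool_rot"],2),"F",np.round(s["wrist_force"],1),"w",round(s["grip_width"],4),"q7",round(s["q"][6],1))
E
python3 - <<'E'
from h import *
show(); c=get("wrist","w1"); get("side","s1")
E
```

```text
t 1.45 p [0.4857 0.283  0.2314] rot [1.7999e+02 5.0000e-02 1.2513e+02] F [ 0.3 -0.5 -0.5] w 0.0854 q7 -5.7
```

View pics/w1.png

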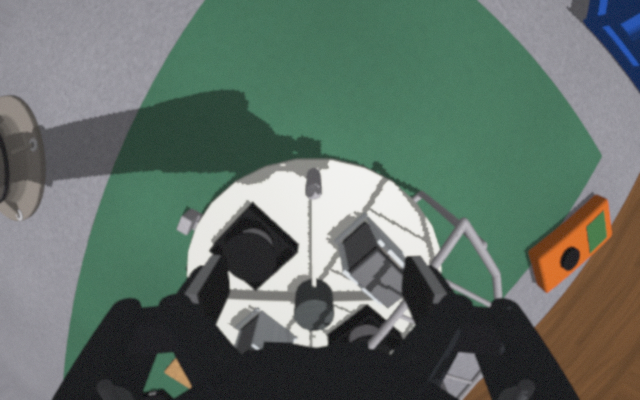

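```bash
python3 - <<'E'
from h import *
c=get("wrist"); crop(c,260,130,120,90,6,"w1c")
print(proj(c,[[.484,.2835,.115],[.484,.2835,.035],[.573,.157,.035]]))
print(onz(c,[(314,178),(314,190)],.115))
E
```

```text
[[313.32431897 195.41064185]
 [313.7867538  176.53551968]
 [314.1663441  294.49094326]]
[[0.47562862 0.29648393 0.115     ]
 [0.48170297 0.2878048  0.115     ]]
```

View pics/w1c.png

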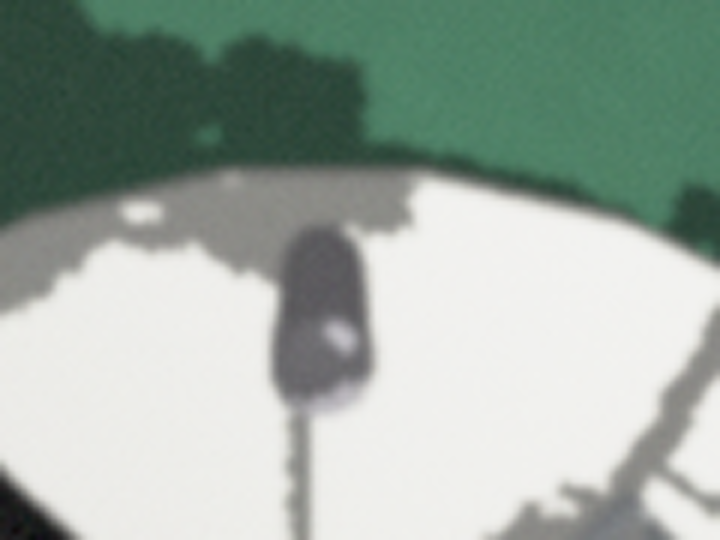

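```bash
python3 - <<'E'
from h import *
plan([(.4837,.2855,.078,125)])
E
```

```text
[3.8, -0.2, 153.2] [-0.0, 0.0, 0.01]
```

>>> {"fn": "step_arm", "kwargs": {"plan": "3.5 0 50 0 0 0 1;3.5 0 100 0 0 0 1;3.5 0 140 0 0 0 1;3.5 0 153 0 0 0 1;3.5 0 153 0 0 0 1;3.5 0 153 0 0 0 0;3.5 0 153 0 0 0 0;3.5 0 153 0 0 0 0;3.5 0 153 0 0 0 0;3.5 0 153 0 0 0 0;3.5 0 153 0 0 0 0;3.5 0 153 0 0 0 0"}}

```text
t: 3.1
ee_pos: [0.4833, 0.2871, 0.0789]
tool_rot: [180.0, 0.0, 125.2]
wrist_force: [-1.0, -1.4, 6.4]
grip_width: 0.0144
```

```bash
python3 - <<'E'
from h import *
show()
c=np.array([.573,.158]); s,p,R=st()
r=p[:2]-c; th=np.degrees(np.arctan2(r[1],r[0])); rr=np.hypot(*r); print(th,rr)
T=[]
for k in range(1,12):
    a=np.radians(th+9.1*k); T.append((c[0]+.155*np.cos(a),c[1]+.155*np.sin(a),p[2],125.1+9.1*k))
plan(T)
E
```

```text
t 3.1 p [0.4833 0.2871 0.0789] rot [179.95   0.   125.19] F [-1.  -1.4  6.4] w 0.0144 q7 -9.5
124.79553025990442 0.15719543993614496
[-4.0, -24.5, -0.0] [0.01, 0.0, -1.13]
[-9.6, -48.5, -0.0] [0.01, 0.0, -2.26]
[-19.0, -71.2, -0.1] [0.01, 0.0, -3.4]
[-31.8, -92.2, -0.1] [0.01, 0.0, -4.54]
[-47.8, -110.9, -0.1] [0.01, 0.0, -5.68]
[-66.5, -126.8, -0.1] [0.01, 0.0, -6.81]
[-87.6, -139.6, -0.1] [0.0, 0.0, -7.95]
[-110.3, -148.8, -0.1] [0.0, 0.0, -9.09]
[-134.3, -154.4, -0.1] [0.0, 0.0, -10.23]
[-158.8, -156.1, -0.1] [0.0, 0.0, -11.36]
[-183.3, -153.9, -0.1] [0.0, 0.01, -12.5]
```

```bash
python3 - <<'E'
from h import *
c=np.array([.573,.158]); s,p,R=st()
T=[]
for k in range(1,11):
    a=np.radians(124.8+5.3*k); T.append((c[0]+.156*np.cos(a),c[1]+.156*np.sin(a),p[2],125.1+5.3*k))
plan(T)
E
```

```text
[-1.8, -14.4, -0.0] [0.01, 0.0, -0.65]
[-3.7, -28.7, -0.0] [0.01, 0.0, -1.31]
[-6.9, -42.8, -0.0] [0.01, 0.0, -1.98]
[-11.4, -56.5, -0.0] [0.01, 0.0, -2.64]
[-17.1, -69.7, -0.1] [0.01, 0.0, -3.3]
[-24.1, -82.4, -0.1] [0.01, 0.0, -3.96]
[-32.1, -94.3, -0.1] [0.01, 0.0, -4.63]
[-41.3, -105.5, -0.1] [0.01, 0.0, -5.29]
[-51.4, -115.7, -0.1] [0.01, 0.0, -5.95]
[-62.5, -125.0, -0.1] [0.01, 0.0, -6.61]
```

>>> {"fn": "step_arm", "kwargs": {"plan": "-1.3 -14.4 0 0 0 -0.66 0;-3.7 -28.7 0 0 0 -1.32 0;-6.9 -42.8 0 0 0 -1.98 0;-11.4 -56.5 0 0 0 -2.64 0;-17.1 -69.7 0 0 0 -3.3 0;-24.1 -82.4 0 0 0 -3.96 0;-32.1 -94.3 0 0 0 -4.63 0;-41.3 -105.5 0 0 0 -5.29 0;-51.4 -115.7 0 0 0 -5.95 0;-62.5 -125 0 0 0 -6.61 0;-62.5 -125 0 0 0 -6.61 0"}}

```text
t: 4.47
ee_pos: [0.4164, 0.1635, 0.0789]
tool_rot: [-180.0, -0.0, 178.2]
wrist_force: [-5.0, 1.4, 8.3]
grip_width: 0.0145
```

```bash
python3 - <<'E'
from h import *
show(); c=get("side"); crop(c,240,110,160,120,5,"s2")
c=np.array([.573,.158]); s,p,R=st()
r=p[:2]-c; th=np.degrees(np.arctan2(r[1],r[0])); rr=np.hypot(*r); print(th,rr)
T=[]
for k in range(1,11):
    a=np.radians(th+(230.8-th)*k/10); T.append((c[0]+.1555*np.cos(a),c[1]+.1555*np.sin(a),p[2],th+.3+(230.8-th)*k/10))
plan(T)
E
```

```text
t 4.47 p [0.4164 0.1635 0.0789] rot [-1.7999e+02 -1.0000e-02  1.7817e+02] F [-5.   1.4  8.3] w 0.0145 q7 44.1
177.8188425279694 0.1567705417130713
[-1.9, -14.4, -0.0] [0.0, -0.0, -0.66]
[-3.8, -28.6, -0.0] [0.0, -0.0, -1.32]
[-7.0, -42.6, -0.0] [0.0, -0.0, -1.98]
[-11.5, -56.3, -0.0] [0.0, -0.0, -2.65]
[-17.2, -69.5, -0.0] [0.0, -0.0, -3.31]
[-24.1, -82.1, -0.0] [0.0, -0.0, -3.97]
[-32.2, -94.0, -0.0] [0.0, -0.0, -4.63]
[-41.3, -105.1, -0.0] [0.0, -0.0, -5.29]
[-51.4, -115.3, -0.0] [0.0, -0.0, -5.96]
[-62.4, -124.5, -0.0] [0.0, -0.0, -6.62]
```

View pics/s2.png

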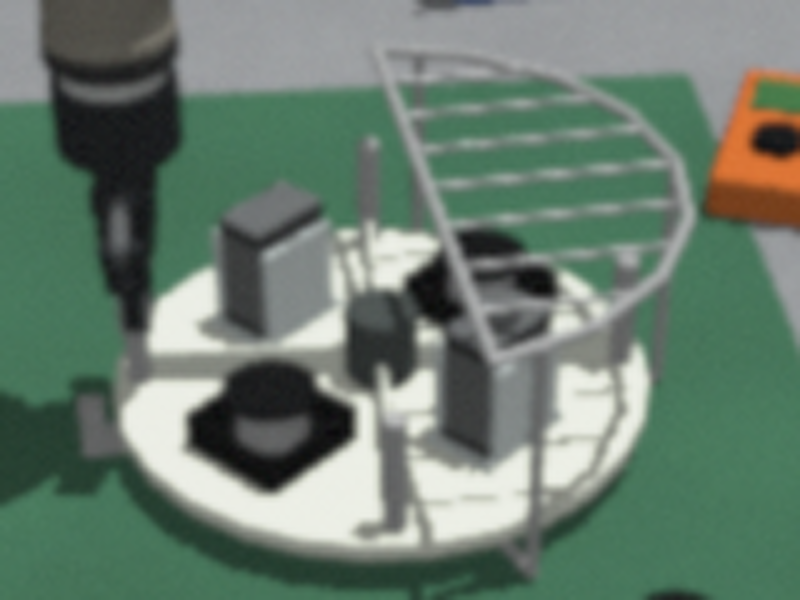

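>>> {"fn": "step_arm", "kwargs": {"plan": "-1.3 -14.4 0 0 0 -0.66 0;-3.6 -28.6 0 0 0 -1.32 0;-7 -42.6 0 0 0 -1.98 0;-11.5 -56.3 0 0 0 -2.65 0;-17.2 -69.5 0 0 0 -3.31 0;-24.1 -82.1 0 0 0 -3.97 0;-32.2 -94 0 0 0 -4.63 0;-41.3 -105.1 0 0 0 -5.29 0;-51.4 -115.3 0 0 0 -5.96 0;-62.4 -124.5 0 0 0 -6.62 0;-62.4 -124.5 0 0 0 -6.62 0;-62.4 -124.5 0 0 0 -6.62 0"}}

```text
t: 6.02
ee_pos: [0.4758, 0.039, 0.0789]
tool_rot: [-180.0, 0.2, -129.0]
wrist_force: [2.6, 4.9, 5.1]
grip_width: 0.0149
```

```bash
python3 - <<'E'
from h import *
show(); c=get("side"); crop(c,240,110,160,120,5,"s3")
c=get("scene"); crop(c,305,175,170,130,4.6,"sc3")
c=np.array([.573,.158]); s,p,R=st()
r=p[:2]-c; th=np.degrees(np.arctan2(r[1],r[0])); rr=np.hypot(*r); print(th,rr)
E
```

```text
t 6.03 p [0.4758 0.039  0.0789] rot [-1.7997e+02  1.6000e-01 -1.2895e+02] F [2.6 4.9 5.1] w 0.0149 q7 107.8
-129.2257246145317 0.15366038872717322
```

View pics/s3.png

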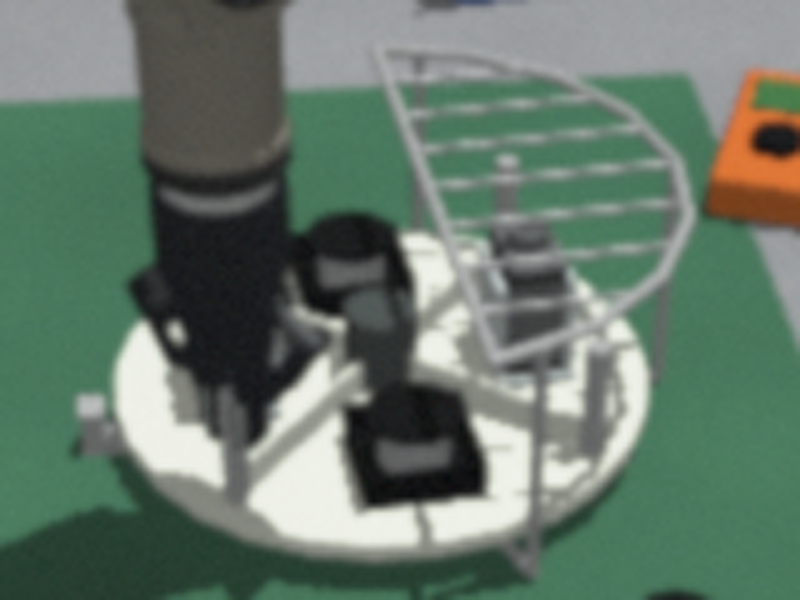

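View pics/sc3.png

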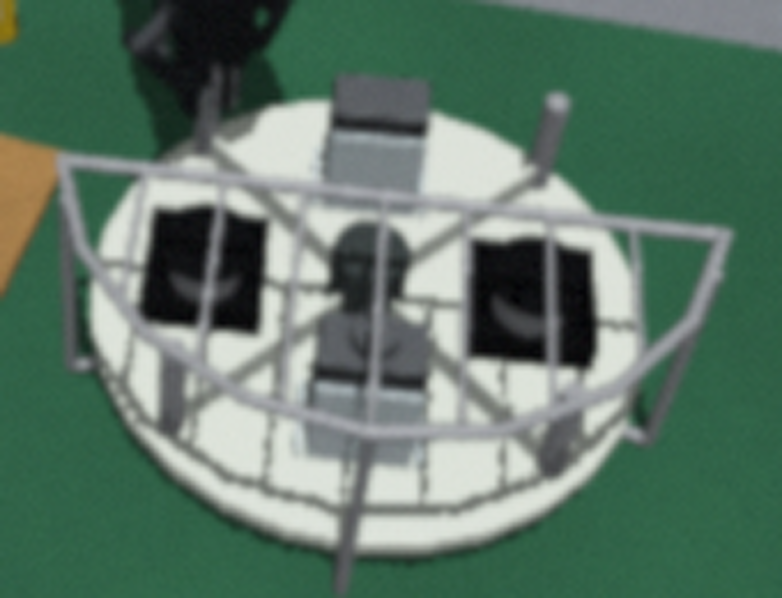

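```bash
python3 - <<'E'
from h import *
plan([(.4758,.039,.2,-129),(.4785,.1486,.22,-174.3)])
E
```

```text
[-0.3, -0.0, -121.1] [-0.01, 0.02, 0.01]
[-87.4, 66.7, -140.9] [0.0, 0.02, 5.67]
```

>>> {"fn": "step_arm", "kwargs": {"plan": "0 0 0 0 0 0 0.6;0 0 0 0 0 0 0.6;0 0 0 0 0 0 0.6;0 0 -40 0 0 0 0.6;0 0 -90 0 0 0 0.8;0 0 -130 0 0 0 1;-30 22 -141 0 0 1.3 1;-60 46 -141 0 0 2.6 1;-87 67 -141 0 0 3.9 1;-87 67 -141 0 0 5.2 1;-87 67 -141 0 0 5.7 1;-87 67 -141 0 0 5.7 1"}}

```text
t: 7.62
ee_pos: [0.4774, 0.1468, 0.2191]
tool_rot: [-180.0, -0.0, -174.5]
wrist_force: [-0.3, -0.0, 0.3]
grip_width: 0.0855
```

```bash
python3 - <<'E'
from h import *
show(); c=get("wrist","w4"); b=get("side"); crop(b,240,110,160,120,5,"s4"); a=get("scene"); crop(a,305,175,170,130,4.6,"sc4")
E
```

```text
t 7.62 p [0.4774 0.1468 0.2191] rot [-1.7998e+02 -3.0000e-02 -1.7453e+02] F [-0.3 -0.   0.3] w 0.0855 q7 61.2
```

View pics/w4.png

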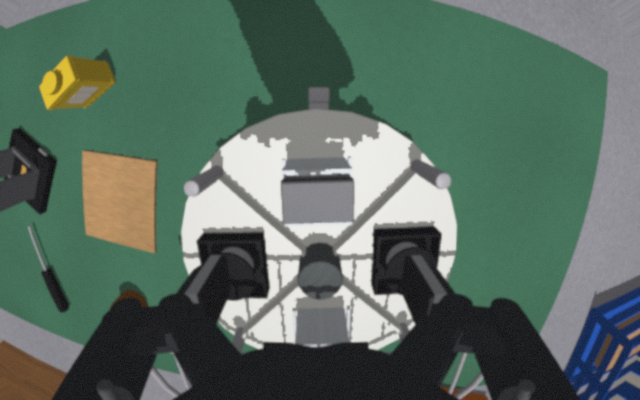

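View pics/s4.png

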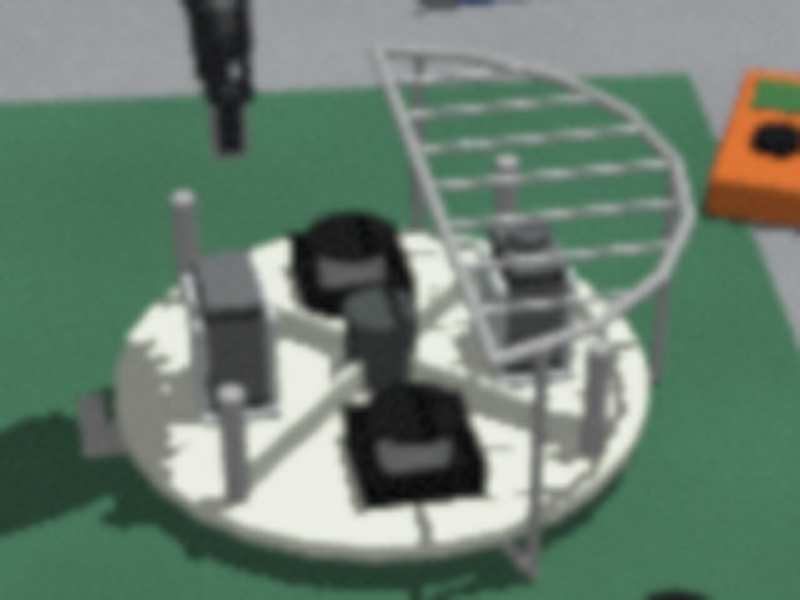

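View pics/sc4.png

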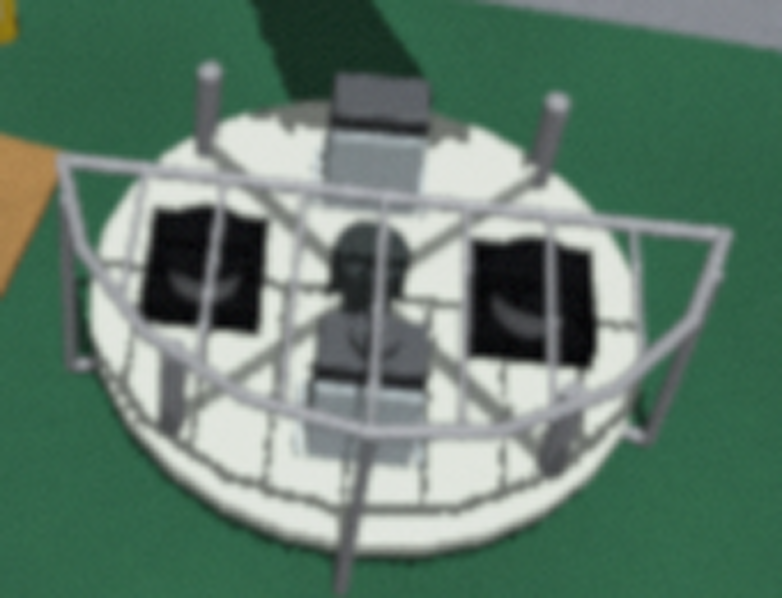

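```bash
python3 - <<'E'
from h import *
c=get("wrist"); crop(c,260,75,120,155,5,"w4c")
print("posts",onz(c,[(192,188),(444,181)],.115).round(4).tolist())
E
```

```text
posts [[0.4754, 0.0384, 0.115], [0.4482, 0.2552, 0.115]]
```

View pics/w4c.png

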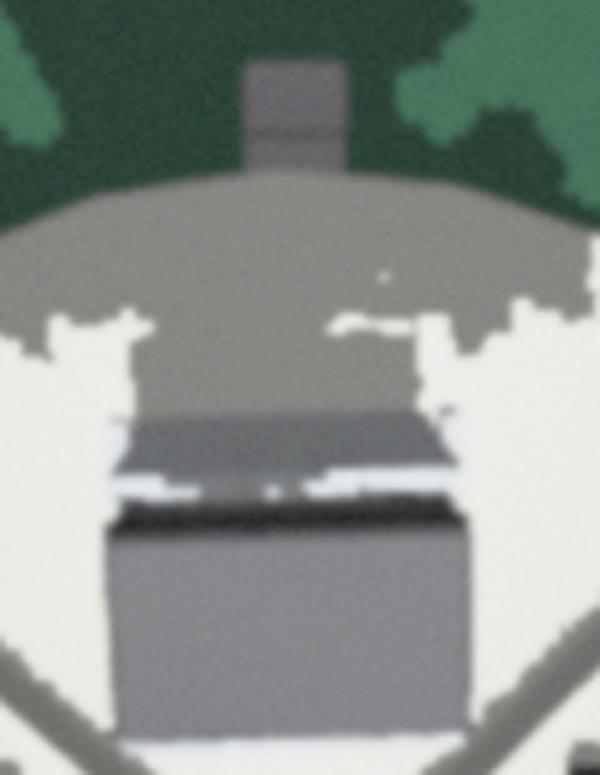

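```bash
python3 - <<'E'
from h import *
c=get("wrist"); W=lambda x,y:(x/5+260,y/5+75)
for z in (.120,.123):
    q=onz(c,[W(110,532),W(468,526),W(468,738),W(118,742)],z)[:,:2]; m=q.mean(0)
    print(z,q.round(4).tolist(),m.round(4),"sizes",[round(float(np.hypot(*(q[i]-q[(i+1)%4]))),4) for i in range(4)])
    e=(q[1]+q[2]-q[0]-q[3]); print("width dir",np.degrees(np.arctan2(e[1],e[0])))
    t=onz(c,[W(297,95)],.034)[0,:2]; print("tab",t,"ang tab->pack",np.degrees(np.arctan2(*(m-t)[::-1])),np.hypot(*(m-t)))
P=np.array([[0.4754,0.0384],[0.4482,0.2552]]);mid=P.mean(0);v=P[1]-P[0];L=np.hypot(*v);n=np.array([v[1],-v[0]])/L
print(mid+n*.1096,L,np.degrees(np.arctan2(n[1],n[0])))
E
```

```text
0.12 [[0.4618, 0.1177], [0.4553, 0.1749], [0.4913, 0.1796], [0.4976, 0.1213]] [0.4765 0.1484] sizes [0.0576, 0.0363, 0.0586, 0.0359]
width dir 96.32644337363386
tab [0.38472027 0.1413696 ] ang tab->pack 4.35445129166123 0.09206479324369646
0.123 [[0.4611, 0.1179], [0.4547, 0.1744], [0.4902, 0.1791], [0.4965, 0.1216]] [0.4756 0.1482] sizes [0.0568, 0.0358, 0.0579, 0.0355]
width dir 96.32644337363388
tab [0.38472027 0.1413696 ] ang tab->pack 4.326547951861022 0.09117711576182709
[0.57054747 0.16044359] 0.21849961098363538 7.151036228817446
```

```bash
python3 - <<'E'
from h import *
plan([(.4763,.1484,.074,-173.7)])
E
```

```text
[1.2, 1.7, 145.3] [0.0, -0.0, -0.1]
```

>>> {"fn": "step_arm", "kwargs": {"plan": "1 1.7 50 0 0 -0.1 1;1 1.7 90 0 0 -0.1 1;1 1.7 120 0 0 -0.1 1;1 1.7 140 0 0 -0.1 1;1 1.7 145 0 0 -0.1 1;1 1.7 145 0 0 -0.1 1;1 1.7 145 0 0 -0.1 0.4;1 1.7 145 0 0 -0.1 0.4;1 1.7 145 0 0 -0.1 0.4;1 1.7 145 0 0 -0.1 0;1 1.7 145 0 0 -0.1 0;1 1.7 145 0 0 -0.1 0"}}

```text
t: 9.38
ee_pos: [0.4775, 0.1489, 0.0755]
tool_rot: [180.0, 0.1, -173.8]
wrist_force: [-0.0, -0.7, 6.3]
grip_width: 0.0596
```

```bash
python3 - <<'E'
from h import *
show();  b=get("side"); crop(b,240,90,160,120,5,"s5")
E
```

```text
t 9.38 p [0.4775 0.1489 0.0755] rot [ 1.7999e+02  1.3000e-01 -1.7377e+02] F [-0.  -0.7  6.3] w 0.0596 q7 52.0
```

View pics/s5.png

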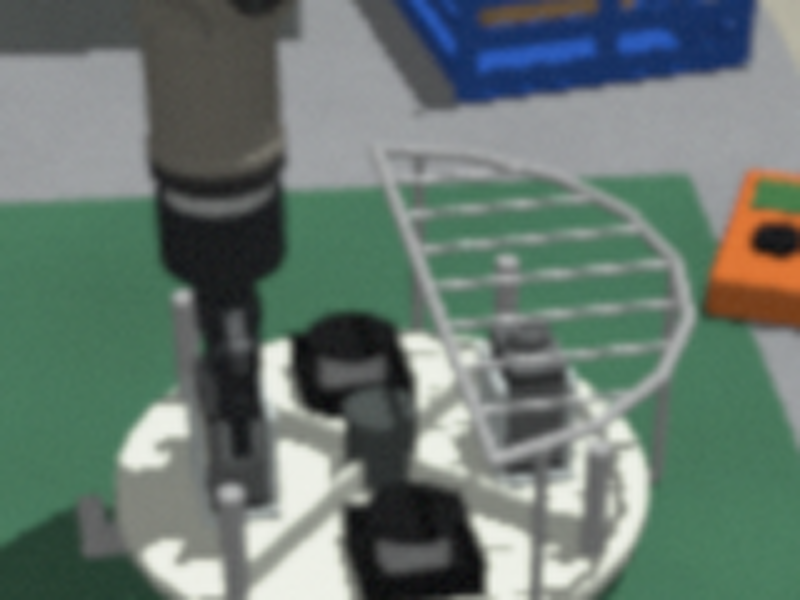

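Gripped at 59.6 mm on the pack's ends. I'll lift it straight up.

>>> {"fn": "step_arm", "kwargs": {"plan": "0 0 -15 0 0 0 0;0 0 -35 0 0 0 0;0 0 -65 0 0 0 0;0 0 -95 0 0 0 0;0 0 -125 0 0 0 0;0 0 -130 0 0 0 0;0 0 -130 0 0 0 0"}}

```text
t: 10.3
ee_pos: [0.4761, 0.1483, 0.204]
tool_rot: [-180.0, -0.0, -173.8]
wrist_force: [0.0, 0.4, -2.8]
grip_width: 0.0596
```

```bash
python3 - <<'E'
from h import *
show(); get("side","s6"); get("scene","sc6"); plan([(.477,.05,.205,180),(.5,-.04,.205,166),(.535,-.128,.205,152.4)])
E
```

```text
t 10.3 p [0.4761 0.1483 0.204 ] rot [-1.7998e+02 -1.0000e-02 -1.7377e+02] F [ 0.   0.4 -2.8] w 0.0596 q7 60.7
[9.3, -97.7, -1.9] [-0.0, -0.02, 0.78]
[-3.8, -189.7, -1.8] [-0.01, -0.02, 2.53]
[-29.0, -281.0, -1.9] [-0.01, -0.01, 4.23]
```

View pics/s6.png

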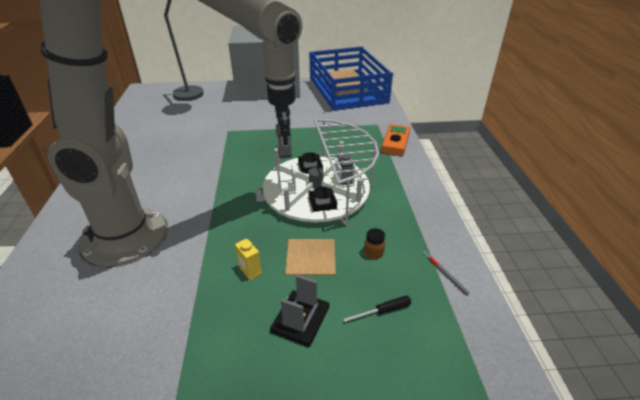

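>>> {"fn": "step_arm", "kwargs": {"plan": "3 -33 0 0 0 0.26 0;6 -65 0 0 0 0.52 0;9 -98 0 0 0 0.78 0;4 -130 0 0 0 1.4 0;0 -160 0 0 0 2 0;-4 -190 0 0 0 2.5 0;-12 -220 0 0 0 3.1 0;-20 -250 0 0 0 3.7 0;-29 -275 0 0 0 4.2 0;-29 -281 0 0 0 4.23 0;-29 -281 0 0 0 4.23 0;-29 -281 0 0 0 4.23 0"}}

```text
t: 11.9
ee_pos: [0.5357, -0.1263, 0.2043]
tool_rot: [180.0, -0.0, 152.5]
wrist_force: [0.8, 0.4, -3.2]
grip_width: 0.0597
```

```bash
python3 - <<'E'
from h import *
show(); b=get("side"); crop(b,225,150,200,150,4,"s7"); plan([(.535,-.128,.0465,152.4)])
E
```

```text
t 11.9 p [ 0.5357 -0.1263  0.2043] rot [ 1.7998e+02 -3.0000e-02  1.5250e+02] F [ 0.8  0.4 -3.2] w 0.0597 q7 61.4
[-0.2, -1.9, 157.8] [0.0, -0.0, 0.01]
```

View pics/s7.png

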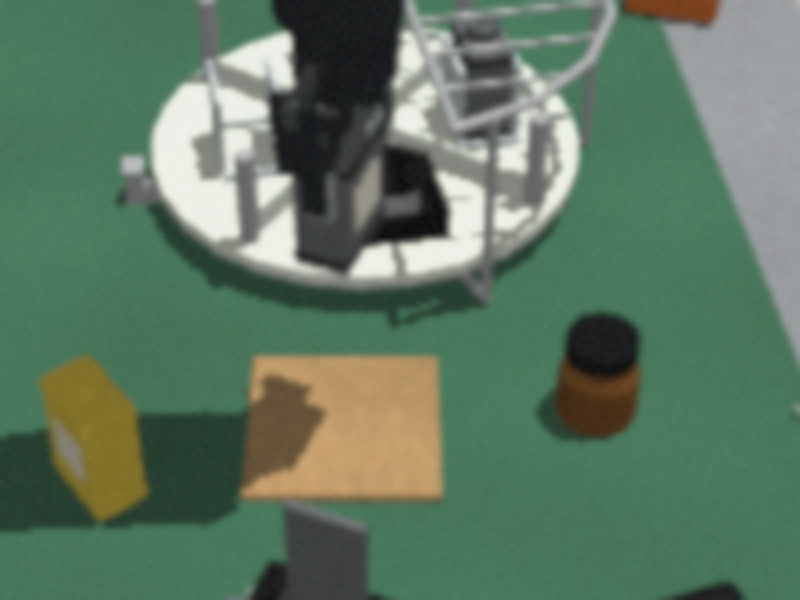

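>>> {"fn": "step_arm", "kwargs": {"plan": "0 -1 30 0 0 0 0;0 -2 65 0 0 0 0;0 -2 100 0 0 0 0;0 -2 125 0 0 0 0;0 -2 142 0 0 0 0;0 -2 150 0 0 0 0;0 -2 153 0 0 0 0;0 -2 154 0 0 0 0;0 -2 155 0 0 0 0;0 -2 155 0 0 0 0"}}

```text
t: 13.2
ee_pos: [0.5352, -0.1295, 0.0497]
tool_rot: [180.0, 0.0, 152.4]
wrist_force: [0.5, -0.3, -2.8]
grip_width: 0.0595
```

```bash
python3 - <<'E'
from h import *
show(); b=get("side"); crop(b,265,200,100,100,6,"s8")
E
```

```text
t 13.2 p [ 0.5352 -0.1295  0.0497] rot [1.7999e+02 4.0000e-02 1.5239e+02] F [ 0.5 -0.3 -2.8] w 0.0595 q7 55.7
```

View pics/s8.png

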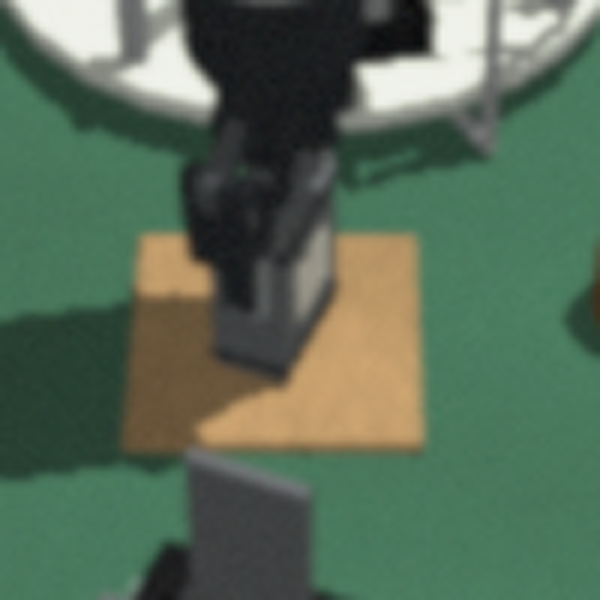

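>>> {"fn": "step_arm", "kwargs": {"plan": "0 0 1 0 0 0 0;0 0 2 0 0 0 0;0 0 2.5 0 0 0 0;0 0 3 0 0 0 0;0 0 3 0 0 0 0"}}

```text
t: 13.88
ee_pos: [0.5349, -0.1294, 0.0465]
tool_rot: [-180.0, 0.0, 152.4]
wrist_force: [-1.2, -0.1, 2.0]
grip_width: 0.0593
```

>>> {"fn": "step_arm", "kwargs": {"plan": "0 0 0.3 0 0 0 0.8;0 0 0.3 0 0 0 0.9;0 0 0.3 0 0 0 1;0 0 0.3 0 0 0 1;0 0 0.3 0 0 0 1;0 0 -30 0 0 0 1;0 0 -70 0 0 0 1;0 0 -110 0 0 0 1;0 0 -135 0 0 0 1;0 0 -135 0 0 0 1;0 0 -135 0 0 0 1"}}

```text
t: 15.25
ee_pos: [0.5343, -0.1294, 0.1805]
tool_rot: [-180.0, -0.1, 152.4]
wrist_force: [0.0, 0.5, -0.7]
grip_width: 0.0854
```

```bash
python3 - <<'E'
from h import *
show(); b=get("side"); crop(b,265,200,100,100,6,"s9"); c=get("wrist","w9")
E
```

```text
t 15.25 p [ 0.5343 -0.1294  0.1805] rot [-1.7997e+02 -7.0000e-02  1.5239e+02] F [ 0.   0.5 -0.7] w 0.0854 q7 60.8
```

View pics/s9.png

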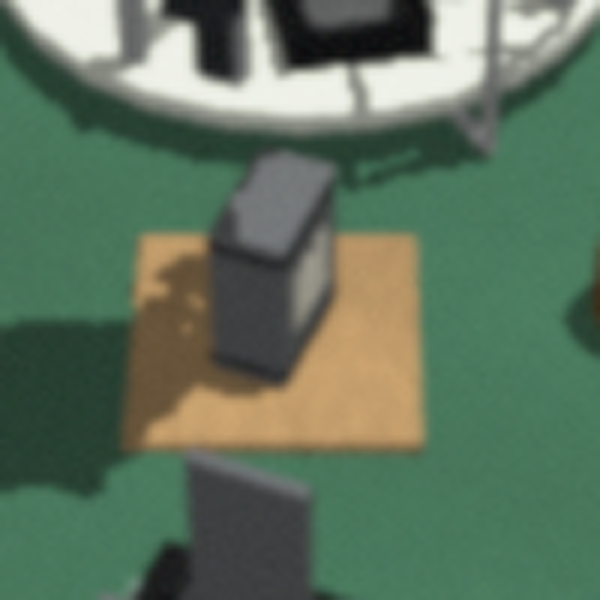

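View pics/w9.png

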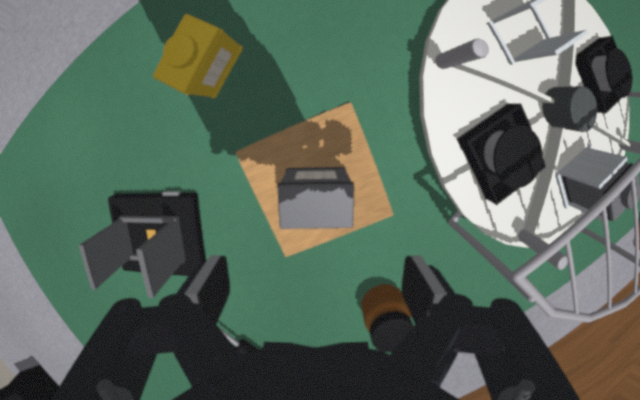

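```bash
python3 - <<'E'
from h import *
c=get("wrist"); crop(c,255,140,130,110,6,"w9c"); crop(c,70,180,150,120,5,"w9d")
E
```

```text
(no output)
```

View pics/w9c.png

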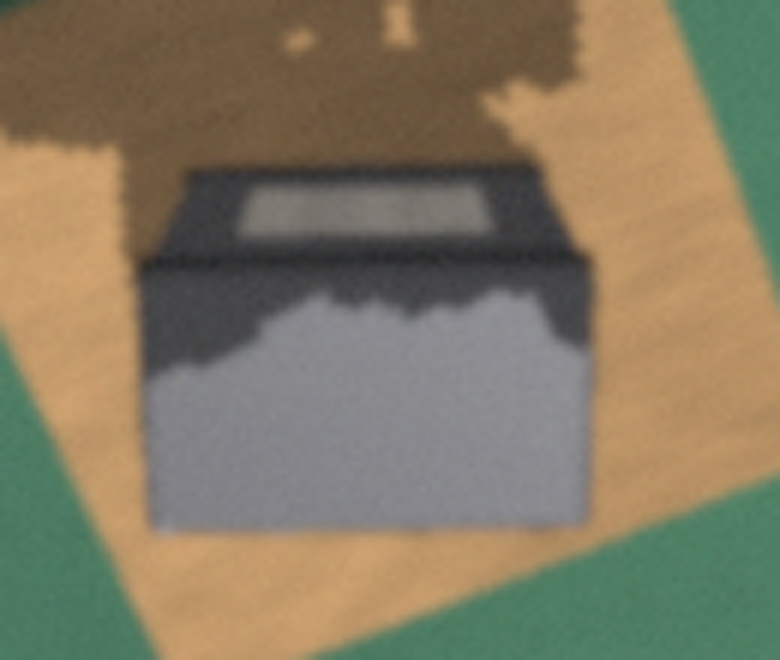

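View pics/w9d.png

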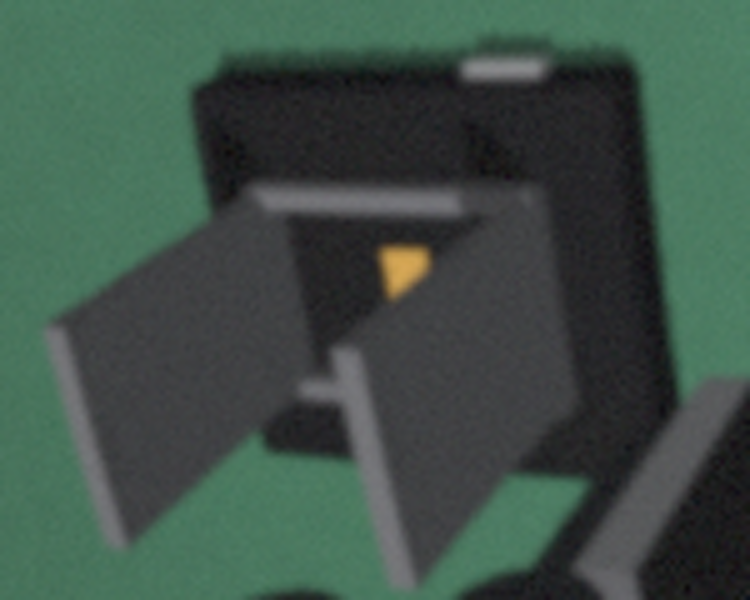

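```bash
python3 - <<'E'
from h import *
c=get("wrist"); W=lambda x,y:(x/6+255,y/6+140); D=lambda x,y:(x/5+70,y/5+180)
q=onz(c,[W(142,264),W(592,262),W(588,523),W(153,531)],.091)[:,:2]; print(q.round(4).tolist(),q.mean(0))
e=(q[1]+q[2]-q[0]-q[3]);print(np.degrees(np.arctan2(e[1],e[0])),[round(float(np.hypot(*(q[i]-q[(i+1)%4]))),4) for i in range(4)])
k=onz(c,[D(58,328),D(118,545),D(347,350),D(402,585)],.105)[:,:2];print(k.round(4).tolist(),k.mean(0))
e=k[2]+k[3]-k[0]-k[1];print(np.degrees(np.arctan2(e[1],e[0])),np.hypot(*e)/2); e=k[1]+k[3]-k[0]-k[2];print(np.degrees(np.arctan2(e[1],e[0])),np.hypot(*e)/2)
E
```

```text
[[0.5045, -0.1456], [0.531, -0.0942], [0.5632, -0.1101], [0.5372, -0.1625]] [ 0.53396555 -0.12810869]
63.11971420845589 [0.0579, 0.0359, 0.0585, 0.0368]
[[0.4602, -0.3475], [0.5034, -0.3712], [0.494, -0.2826], [0.5373, -0.3059]] [ 0.49871252 -0.3267946 ]
62.534529922637574 0.07335164727250333
-28.60922037978468 0.049223548331747025
```

```bash
python3 - <<'E'
from h import *
plan([(.5345,-.1287,.1805,62.4)])
E
```

```text
[0.1, 0.6, -0.3] [-0.01, -0.01, 11.25]
```

>>> {"fn": "step_arm", "kwargs": {"plan": "0 0 0 0 0 1.3 1;0 0 0 0 0 2.6 1;0 0 0 0 0 3.9 1;0 0 0 0 0 5.2 1;0 0 0 0 0 6.5 1;0 0 0 0 0 7.8 1;0 0 0 0 0 9.1 1;0 0 0 0 0 10.4 1;0 0 0 0 0 11.25 1;0 0 0 0 0 11.25 1;0 0 0 0 0 11.25 1"}}

```text
t: 16.82
ee_pos: [0.5348, -0.1292, 0.1809]
tool_rot: [-180.0, 0.0, 62.5]
wrist_force: [-0.6, -0.8, -0.1]
grip_width: 0.0857
```

```bash
python3 - <<'E'
from h import *
show(); plan([(.5343,-.1286,.0475,62.4)]); c=get("wrist","w10")
E
```

```text
t 16.82 p [ 0.5348 -0.1292  0.1809] rot [-1.7996e+02  1.0000e-02  6.2540e+01] F [-0.6 -0.8 -0.1] w 0.0857 q7 -22.3
[0.4, -0.7, 133.4] [-0.0, 0.0, 0.02]
```

View pics/w10.png

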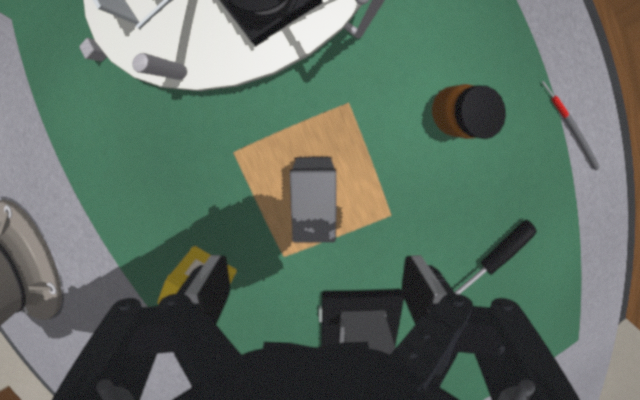

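>>> {"fn": "step_arm", "kwargs": {"plan": "0 -0.5 45 0 0 0 1;0 -0.5 85 0 0 0 1;0 -0.5 115 0 0 0 1;0 -0.5 130 0 0 0 1;0 -0.5 133 0 0 0 1;0 -0.5 133 0 0 0 1;0 -0.5 133 0 0 0 0.5;0 -0.5 133 0 0 0 0.3;0 -0.5 133 0 0 0 0;0 -0.5 133 0 0 0 0;0 -0.5 133 0 0 0 0;0 -0.5 133 0 0 0 0"}}

```text
t: 18.38
ee_pos: [0.5347, -0.1291, 0.0488]
tool_rot: [180.0, -0.0, 62.4]
wrist_force: [-1.8, -0.4, 5.8]
grip_width: 0.0351
```

>>> {"fn": "step_arm", "kwargs": {"plan": "0 0 -15 0 0 0 0;0 0 -45 0 0 0 0;0 0 -85 0 0 0 0;0 0 -120 0 0 0 0;0 0 -135 0 0 0 0;0 0 -135 0 0 0 0;0 0 -135 0 0 0 0"}}

```text
t: 19.25
ee_pos: [0.5334, -0.1289, 0.1818]
tool_rot: [-179.9, 0.0, 62.4]
wrist_force: [-0.1, 0.2, -4.0]
grip_width: 0.0355
```

```bash
python3 - <<'E'
from h import *
show(); plan([(.4995,-.327,.182,62.3)])
E
```

```text
t 19.25 p [ 0.5334 -0.1289  0.1818] rot [-1.7986e+02  5.0000e-02  6.2410e+01] F [-0.1  0.2 -4. ] w 0.0355 q7 -22.4
[-191.3, 61.7, -0.2] [-0.02, 0.01, 0.01]
```

>>> {"fn": "step_arm", "kwargs": {"plan": "-30 10 0 0 0 0 0;-70 23 0 0 0 0 0;-110 35 0 0 0 0 0;-150 48 0 0 0 0 0;-180 58 0 0 0 0 0;-191 62 0 0 0 0 0;-191 62 0 0 0 0 0;-191 62 0 0 0 0 0"}}

```text
t: 20.25
ee_pos: [0.5015, -0.325, 0.1828]
tool_rot: [-179.9, -0.1, 62.5]
wrist_force: [0.1, 0.2, -3.2]
grip_width: 0.0357
```

```bash
python3 - <<'E'
from h import *
show(); plan([(.4995,-.327,.13,62.3)]); b=get("side"); crop(b,240,200,130,160,4.5,"s11"); a=get("scene"); crop(a,190,110,120,120,5,"sc11"); get("wrist","w11")
E
```

```text
t 20.25 p [ 0.5015 -0.325   0.1828] rot [-1.7993e+02 -6.0000e-02  6.2530e+01] F [ 0.1  0.2 -3.2] w 0.0357 q7 -0.7
[-2.7, -0.8, 52.8] [-0.01, -0.01, 0.03]
```

View pics/s11.png

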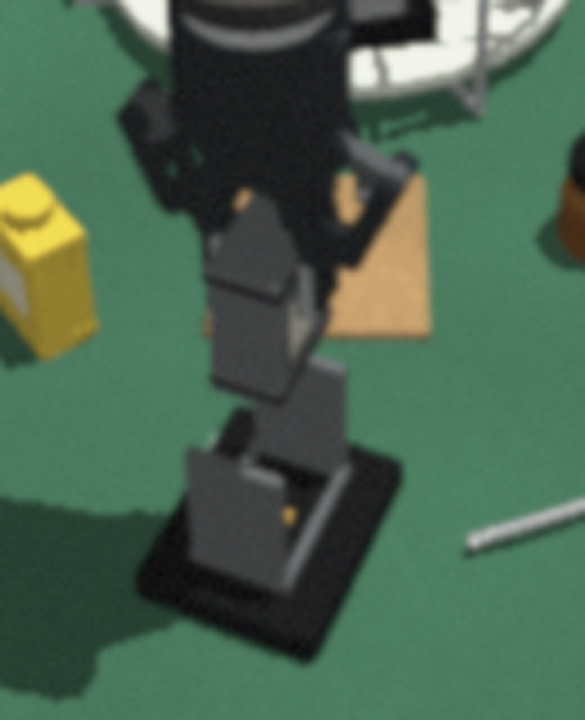

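View pics/sc11.png

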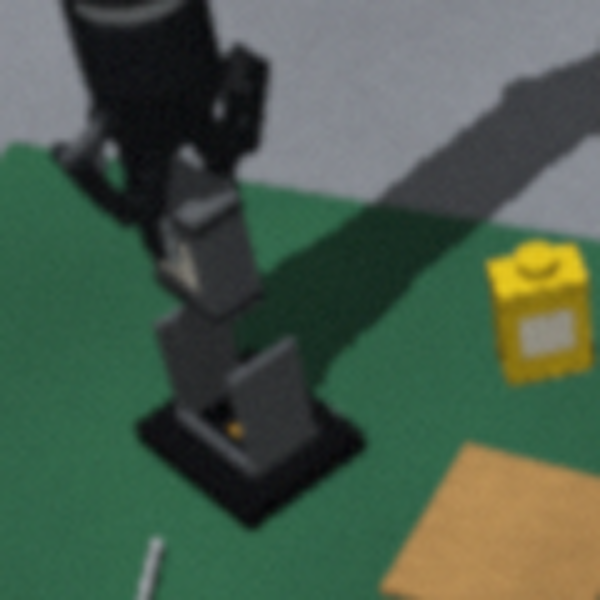

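View pics/w11.png

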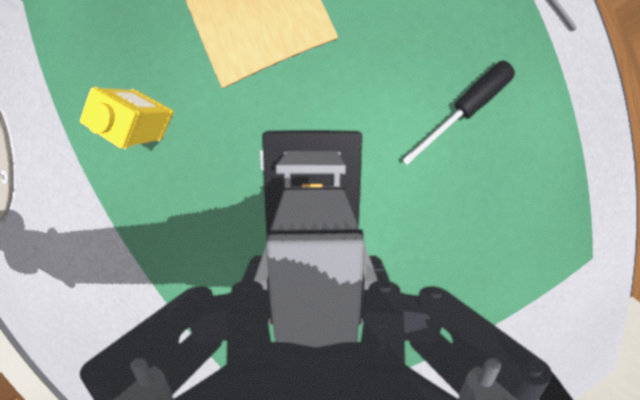

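```bash
python3 - <<'E'
from h import *
c=get("wrist"); crop(c,245,120,130,130,6,"w11c")
s,p,R=st(); M=R.as_matrix()
for pt in (.4995,-.327,.02),: print(proj(c,[pt]))
# predicted base and cheek corners in image for seat estimate
y=np.array([np.cos(np.radians(62.3)),np.sin(np.radians(62.3))]);x=np.array([y[1],-y[0]]);s0=np.array([.4995,-.327])
L=[(*(s0+a*x+b*y),z) for a,b,z in [(-.05,.06,.02),(.05,.06,.02),(-.025,.04,.105),(.025,.04,.105),(-.025,.034,.105),(.025,.034,.105)]]
print(proj(c,L).round(1).tolist())
E
```

```text
[[312.86531419 188.57931346]]
[[262.5, 129.9], [363.6, 130.2], [277.7, 163.3], [346.7, 163.5], [277.8, 171.4], [346.4, 171.6]]
```

View pics/w11c.png

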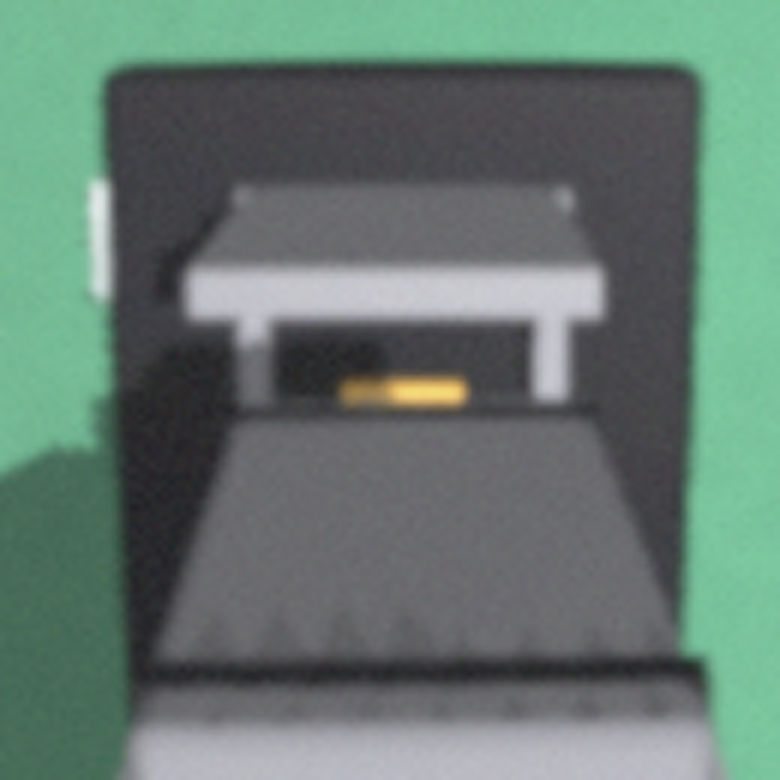

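```bash
python3 - <<'E'
from h import *
c=get("wrist"); s,p,R=st(); M=R.as_matrix()
W=lambda x,y:(x/6+245,y/6+120)
def tf(P): return ((P-p)@M*1000).round(1).tolist()
print("pack bottom far edge",tf(onz(c,[W(230,412),W(598,412)],.140)))
print("pack top far edge",tf(onz(c,[W(135,685),W(708,680)],.225)))
print("cheek far/near",tf(onz(c,[W(185,265),W(605,265),W(185,322),W(605,322)],.105)))
print("lips",tf(onz(c,[W(275,370),W(532,370)],.028)))
print("base",tf(onz(c,[W(107,66),W(698,66)],.02)))
E
```

```text
pack bottom far edge [[27.8, -18.7, 43.4], [27.8, 19.5, 43.4]]
pack top far edge [[32.3, -15.9, -41.6], [32.7, 18.1, -41.6]]
cheek far/near [[37.5, -27.4, 78.4], [37.5, 23.3, 78.4], [30.5, -27.6, 78.4], [30.4, 23.5, 78.4]]
lips [[7.1, -22.9, 155.4], [7.1, 19.4, 155.4]]
base [[57.1, -50.7, 163.4], [57.0, 46.7, 163.4]]
```

>>> {"fn": "step_arm", "kwargs": {"plan": "-3.2 -2.2 0 0 0 0 0;-3.2 -2.2 10 0 0 0 0;-3.2 -2.2 20 0 0 0 0;-3.2 -2.2 25 0 0 0 0;-3.2 -2.2 25 0 0 0 0"}}

```text
t: 21.12
ee_pos: [0.4972, -0.3287, 0.1575]
tool_rot: [-179.9, -0.0, 62.4]
wrist_force: [-0.0, -0.1, -3.4]
grip_width: 0.0355
```

```bash
python3 - <<'E'
from h import *
show(); b=get("side"); crop(b,255,230,90,130,6,"s12"); a=get("scene"); crop(a,200,130,90,100,6,"sc12"); c=get("wrist"); crop(c,245,120,130,130,6,"w12c")
E
```

```text
t 21.12 p [ 0.4972 -0.3287  0.1575] rot [-1.7992e+02 -1.0000e-02  6.2400e+01] F [-0.  -0.1 -3.4] w 0.0355 q7 -0.4
```

View pics/s12.png

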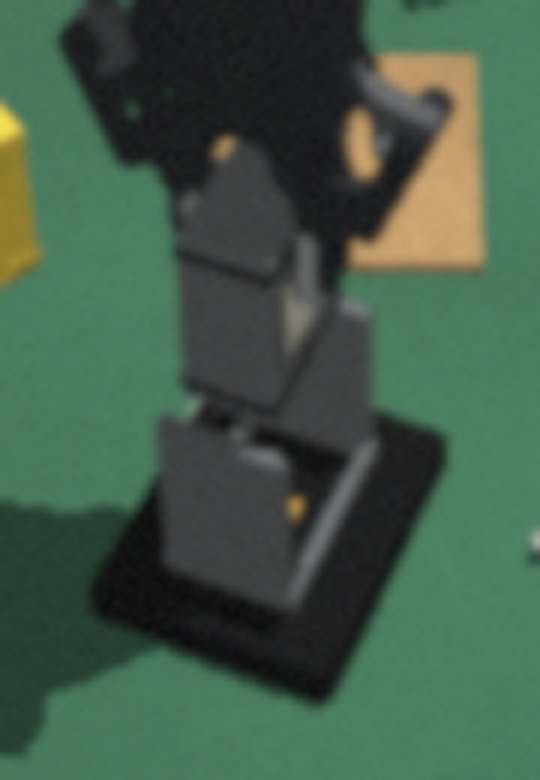

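View pics/sc12.png

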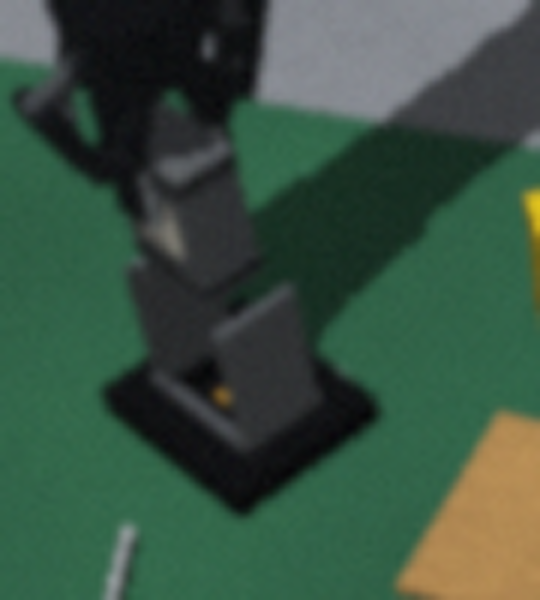

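View pics/w12c.png

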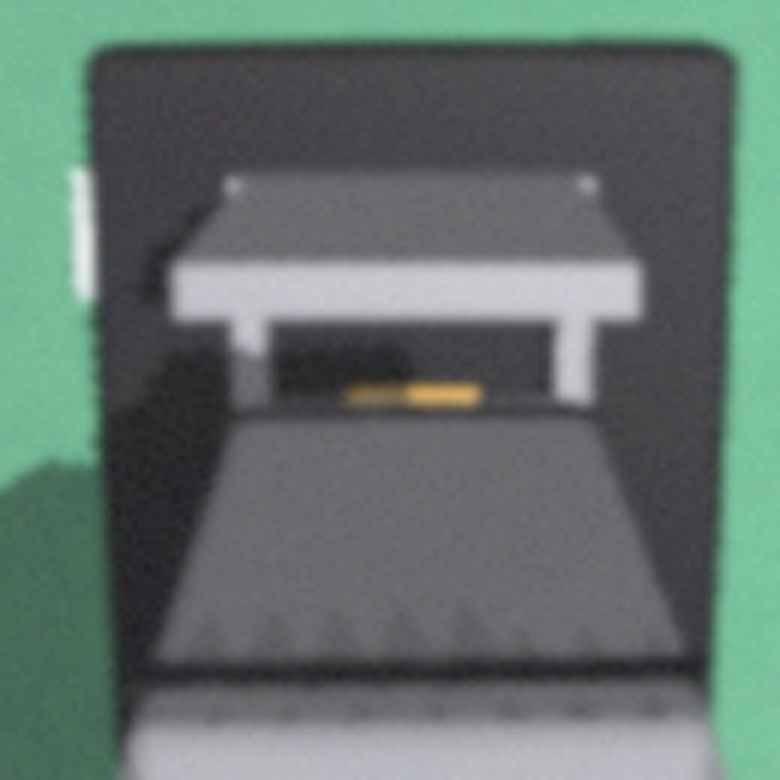

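```bash
python3 - <<'E'
from h import *
c=get("wrist"); s,p,R=st(); M=R.as_matrix(); zb=p[2]-.0428
W=lambda x,y:(x/6+245,y/6+120)
def tf(P): return ((P-p)@M*1000).round(1).tolist()
print("pack bottom far edge",tf(onz(c,[W(230,412),W(598,412)],zb)))
print("cheek far/near",tf(onz(c,[W(170,260),W(642,260),W(170,322),W(642,322)],.105)))
print("lips",tf(onz(c,[W(271,370),W(555,370)],.028)))
print("base",tf(onz(c,[W(92,45),W(735,45)],.02)))
E
```

```text
pack bottom far edge [[27.8, -18.6, 42.8], [27.8, 19.4, 42.8]]
cheek far/near [[42.0, -25.8, 53.6], [41.9, 24.9, 53.6], [35.2, -26.0, 53.6], [35.1, 25.1, 53.6]]
lips [[12.4, -21.5, 130.6], [12.4, 21.4, 130.6]]
base [[61.6, -48.7, 138.6], [61.5, 48.7, 138.6]]
```

```bash
python3 - <<'E'
from h import *
s,p,R=st(); M=R.as_matrix(); zb=p[2]-.0428
def tf(P): return ((P-p)@M*1000).round(1).tolist()
b=get("side"); S=lambda x,y:(x/6+255,y/6+230)
print("side: pack bottom near-edge",tf(onz(b,[S(186,386),S(276,412)],zb)),"pack bottom far right",tf(onz(b,[S(328,310)],zb)))
print("near cheek outer top",tf(onz(b,[S(162,418),S(290,462)],.105)),"far cheek top right",tf(onz(b,[S(371,310)],.105)))
a=get("scene"); C=lambda x,y:(x/6+200,y/6+130)
print("scene: pack bottom far edge",tf(onz(a,[C(262,262),C(205,292),C(142,228)],zb)))
print("far cheek outer top",tf(onz(a,[C(292,283),C(215,333)],.105)),"near cheek",tf(onz(a,[C(130,264)],.105)))
E
```

```text
side: pack bottom near-edge [[-27.3, -16.8, 42.8], [-25.1, 17.5, 42.8]] pack bottom far right [[24.2, 15.5, 42.8]]
near cheek outer top [[-35.8, -22.7, 53.6], [-35.2, 27.2, 53.6]] far cheek top right [[38.8, 26.4, 53.6]]
scene: pack bottom far edge [[25.8, -20.5, 42.8], [21.7, 13.2, 42.8], [-41.7, 5.2, 42.8]]
far cheek outer top [[39.5, -26.9, 53.6], [38.9, 22.9, 53.6]] near cheek [[-35.0, 20.7, 53.6]]
```

```bash
python3 - <<'E'
from h import *
s,p,R=st(); M=R.as_matrix(); zb=p[2]-.0428
def tf(P): return ((P-p)@M*1000).round(1).tolist()
b=get("side"); a=get("scene"); c=get("wrist")
def corners(cx,tilt=0):
    return [p+M@(np.array([cx+i*30,j*18,zz])/1000) for zz in (-42.2,42.8) for i in(-1,1) for j in (-1,1)]
for d,o in ((b,(255,230)),(a,(200,130)),(c,(245,120))):
    print(d["n"],((proj(d,corners(0))-o)*6).round(0).tolist())
crop(b,265,260,60,50,12,"s12b"); crop(a,215,145,50,45,14,"sc12b")
E
```

```text
side [[166.0, 227.0], [263.0, 259.0], [243.0, 109.0], [337.0, 138.0], [179.0, 390.0], [271.0, 423.0], [252.0, 271.0], [340.0, 301.0]]
scene [[159.0, 89.0], [100.0, 123.0], [234.0, 141.0], [175.0, 177.0], [191.0, 216.0], [136.0, 250.0], [263.0, 268.0], [208.0, 304.0]]
wrist [[167.0, 1442.0], [647.0, 1443.0], [101.0, 721.0], [706.0, 721.0], [254.0, 906.0], [570.0, 906.0], [236.0, 390.0], [586.0, 390.0]]
```

View pics/s12b.png

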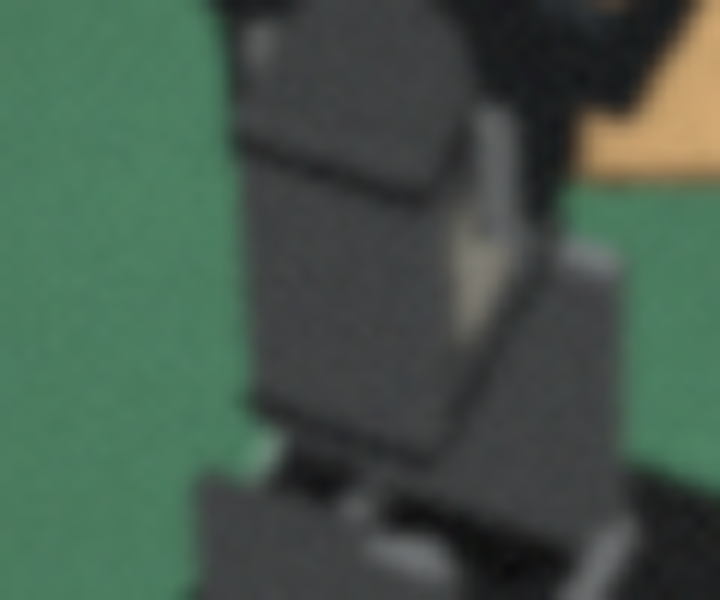

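```bash
python3 - <<'E'
from h import *
b=get("side")
y=np.array([np.cos(np.radians(62.4)),np.sin(np.radians(62.4))]);x=np.array([y[1],-y[0]]);s0=np.array([.534,-.128])
L=[(*(s0+j*.018*x+i*.03*y),z) for z in (.006,.091) for i in (-1,1) for j in (-1,1)]
print(((proj(b,L)-(265,200))*6).round(0).tolist())
L=[(*(np.array([.4972,-.3287])+j*.018*x+i*.03*y),z) for z in (.1147,.1997) for i in (-1,1) for j in (-1,1)]
print(((proj(b,L)-(265,260))*12).round(0).tolist())
E
```

```text
[[207.0, 363.0], [280.0, 386.0], [261.0, 275.0], [333.0, 297.0], [200.0, 224.0], [278.0, 247.0], [258.0, 138.0], [333.0, 159.0]]
[[236.0, 424.0], [420.0, 488.0], [381.0, 186.0], [558.0, 244.0], [208.0, 98.0], [404.0, 162.0], [363.0, -139.0], [551.0, -81.0]]
```

>>> {"fn": "step_arm", "kwargs": {"plan": "1.5 -0.6 0 0 0 0 0;1.5 -0.6 6 0 0 0 0;1.5 -0.6 12 0 0 0 0;1.5 -0.6 18 0 0 0 0;1.5 -0.6 24 0 0 0 0;1.5 -0.6 24 0 0 0 0"}}

```text
t: 22.38
ee_pos: [0.4973, -0.3271, 0.1336]
tool_rot: [-179.9, -0.0, 62.4]
wrist_force: [0.1, 0.2, -2.1]
grip_width: 0.0357
```

```bash
python3 - <<'E'
from h import *
show(); b=get("side"); crop(b,255,250,80,100,7,"s13"); c=get("wrist"); crop(c,245,120,130,130,6,"w13c")
E
```

```text
t 22.38 p [ 0.4973 -0.3271  0.1336] rot [-179.92   -0.     62.4 ] F [ 0.1  0.2 -2.1] w 0.0357 q7 -0.6
```

View pics/s13.png

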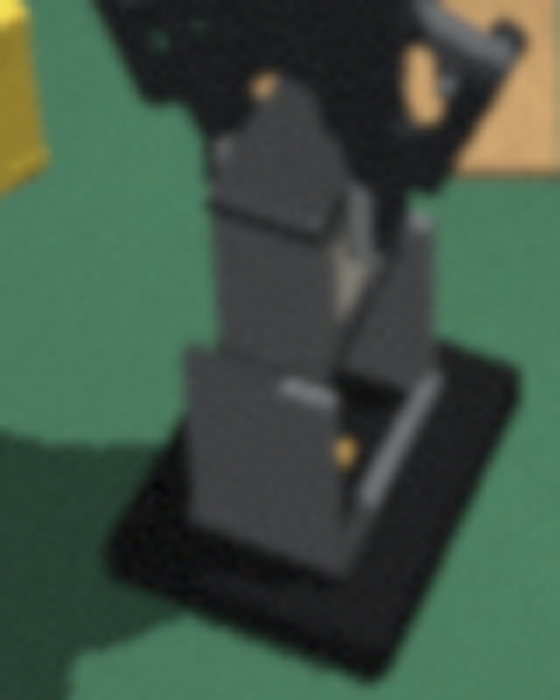

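View pics/w13c.png

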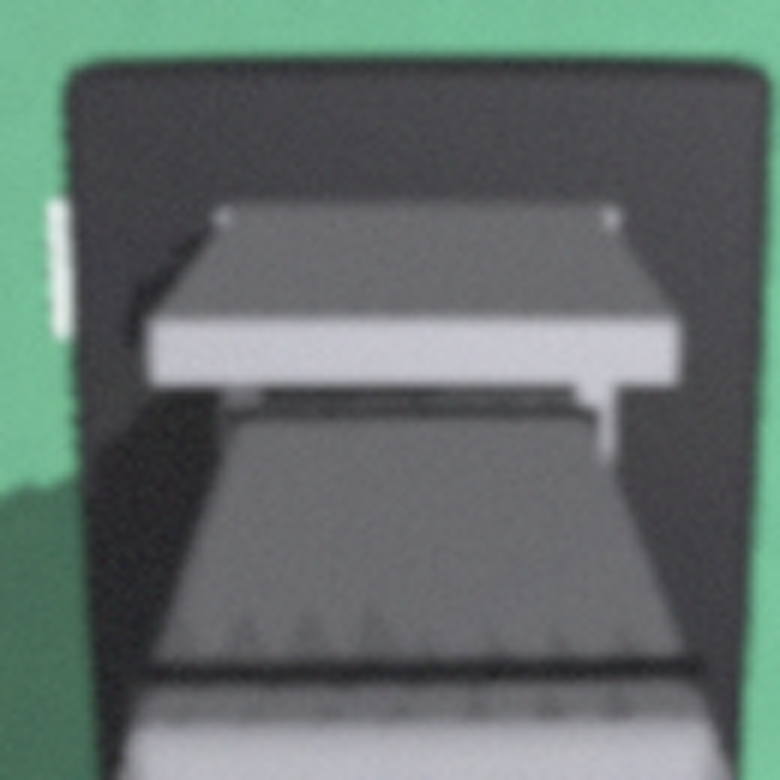

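>>> {"fn": "step_arm", "kwargs": {"plan": "0 0 12 0 0 0 0;0 0 24 0 0 0 0;0 0 36 0 0 0 0;0 0 46 0 0 0 0;0 0 54 0 0 0 0;0 0 60 0 0 0 0;0 0 64 0 0 0 0;0 0 66 0 0 0 0;0 0 67 0 0 0 0;0 0 67 0 0 0 0"}}

```text
t: 23.72
ee_pos: [0.4978, -0.3274, 0.0675]
tool_rot: [180.0, -0.0, 62.4]
wrist_force: [0.3, 0.7, -4.0]
grip_width: 0.0354
```

>>> {"fn": "step_arm", "kwargs": {"plan": "0 0 1 0 0 0 0;0 0 2 0 0 0 0;0 0 3 0 0 0 0;0 0 4 0 0 0 0;0 0 4.5 0 0 0 0;0 0 4.5 0 0 0 0"}}

```text
t: 24.48
ee_pos: [0.4977, -0.3273, 0.0629]
tool_rot: [-180.0, -0.0, 62.4]
wrist_force: [-2.2, 1.6, -1.1]
grip_width: 0.0356
```

```bash
python3 - <<'E'
from h import *
show(); b=get("side"); crop(b,255,250,80,100,7,"s14"); c=get("wrist"); crop(c,245,120,130,130,6,"w14c")
E
```

```text
t 24.48 p [ 0.4977 -0.3273  0.0629] rot [-179.99   -0.     62.4 ] F [-2.2  1.6 -1.1] w 0.0356 q7 -0.8
```

View pics/s14.png

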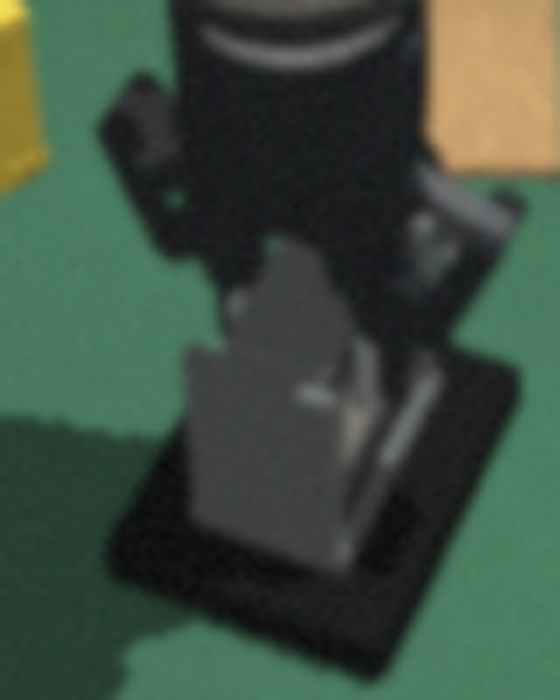

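View pics/w14c.png

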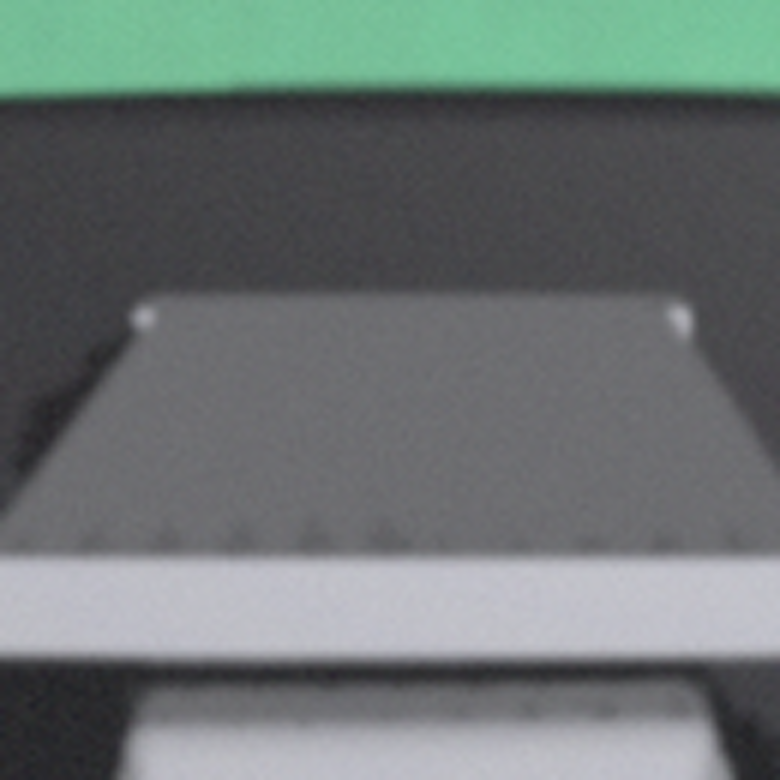

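>>> {"fn": "step_arm", "kwargs": {"plan": "0 0 0.7 0 0 0 0;0 0 1.2 0 0 0 0;0 0 1.2 0 0 0 0"}}

```text
t: 24.95
ee_pos: [0.4977, -0.3273, 0.0629]
tool_rot: [180.0, -0.0, 62.4]
wrist_force: [-4.2, 2.3, 10.5]
grip_width: 0.0357
```

>>> {"fn": "step_arm", "kwargs": {"plan": "0 0 0 0 0 0 0.6;0 0 0 0 0 0 0.8;0 0 0 0 0 0 1;0 0 0 0 0 0 1;0 0 0 0 0 0 1;0 0 -20 0 0 0 1;0 0 -60 0 0 0 1;0 0 -110 0 0 0 1;0 0 -150 0 0 0 1;0 0 -160 0 0 0 1;0 0 -160 0 0 0 1"}}

```text
t: 26.32
ee_pos: [0.4977, -0.3273, 0.2217]
tool_rot: [180.0, 0.0, 62.4]
wrist_force: [-0.6, -1.0, -0.7]
grip_width: 0.0856
```

```bash
python3 - <<'E'
from h import *
show(); b=get("side","s15f"); crop(b,255,250,80,100,7,"s15"); a=get("scene","sc15f"); crop(a,200,140,80,90,6,"sc15"); c=get("wrist"); crop(c,230,100,170,170,4,"w15")
E
```

```text
t 26.32 p [ 0.4977 -0.3273  0.2217] rot [179.97   0.    62.4 ] F [-0.6 -1.  -0.7] w 0.0856 q7 -0.4
```

View pics/s15.png

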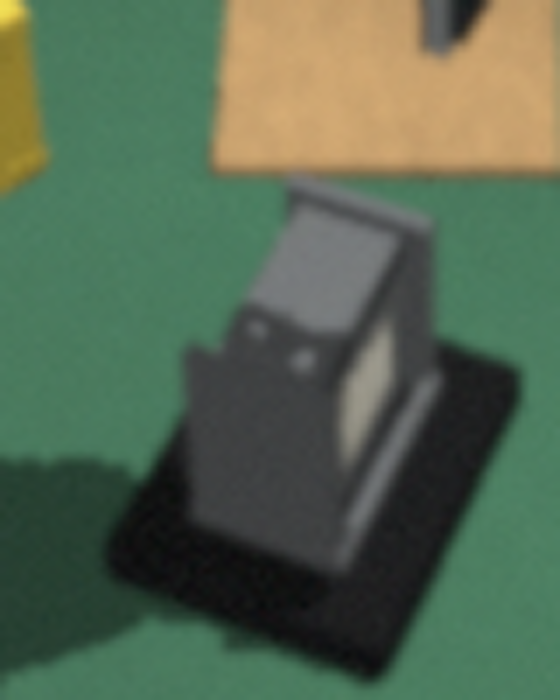

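View pics/sc15.png

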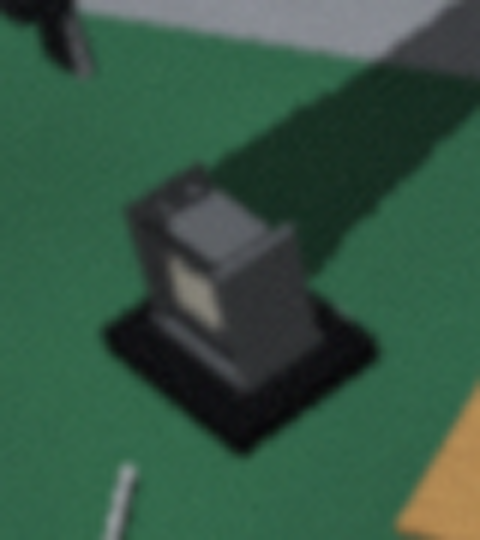

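View pics/w15.png

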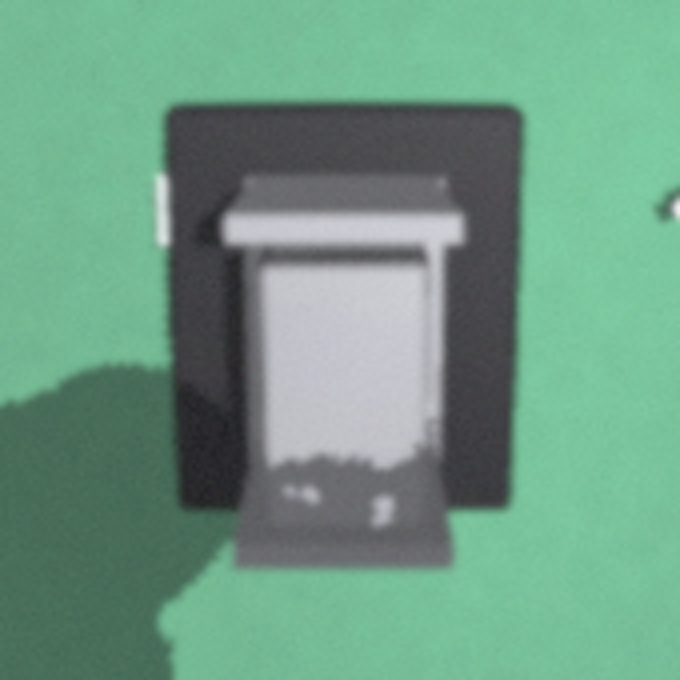

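View pics/sc15f.png

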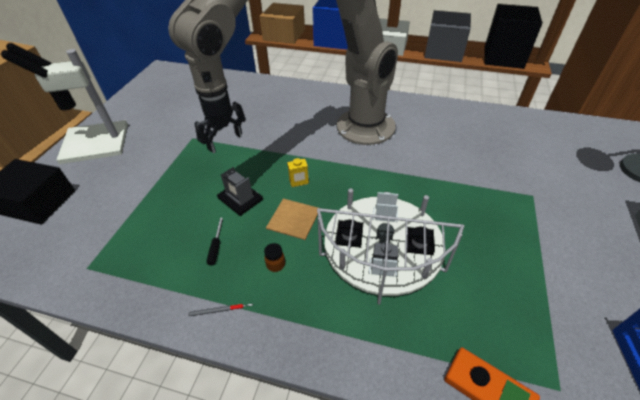

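View pics/s15f.png

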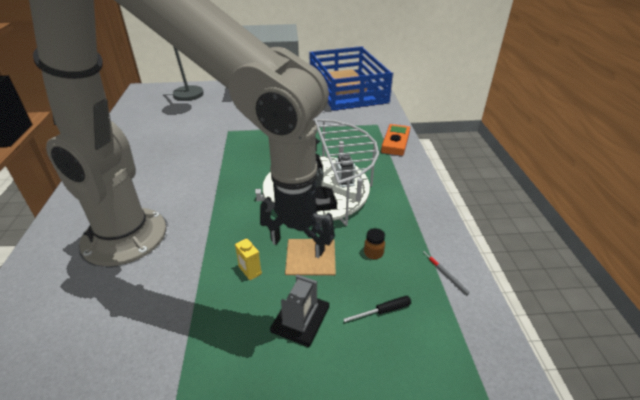

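The pack sits square between cheeks and lips, its top level with the cheeks. The jar, screwdriver, yellow block and capped pack are unmoved, and the robot is clear. I'm handing in.

```bash
python3 - <<'E'
from h import *
show(); print(ctrl.finish_job())
E
```

```text
t 26.48 p [ 0.4968 -0.3268  0.2198] rot [-179.82   -0.     62.4 ] F [-0.1 -0.9 -0.1] w 0.0857 q7 -0.4
the job is handed in; nothing more can be done
None
```

The flat-topped pack is standing fully down in the charger's bay, and I handed the job in at about 26.5 s. I turned the carousel about 106° by one post and lifted the pack out by its narrow ends. I then stood it on the pad, let go, took it again by its broad faces, and set it in the bay.

**Last checks**
- **Seating:** contact came at TCP height 62.9 mm, against 62.8 mm expected. The pictures show the pack upright, level with the cheeks and inside the lips.
- **Surroundings:** the capped pack is still in its slot. The jar, screwdriver and yellow look-alike look unmoved, and the gripper is open and about 16 cm above where it released the pack.

**Checks that disagreed**
- **Carousel alignment:** after turning, the wrist view put the slot about 0.6 to 1.3° past exact alignment with the tongue. I judged that close enough and did not correct it.
- **Position over the bay:** the side and wrist views differed by 2 to 3 mm on where the pack sat in the jaws. I re-measured between the cheeks before lowering it fully.

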